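# Put the turned parts away by kind

### The job

Put the five loose lathe parts on the front half of the table away by kind: slip the two metal rings over the post of the ring stand so that they lie flat, the wide grey one at the bottom and the small brass one on top of it; stand both wooden chucks upright in the cork-lined tray, and the white stone plug upright in the blue tray. Leave the glass jar and the sanding block among them where they are, and whatever lies along the back of the table.

Things in the scene. Friction and masses are not known exactly. Their poses are not given: they have to be found in the camera images.
- grey_ring_mid (a point): Grey metal ring, the wider one, lying flat: 64 mm across, 24 mm tall, with a round bore of about 43 mm. 0.32 kg. Point: its centre on the axis, 12 mm above its underside; z axis up. Loose, to be sorted.
- brass_ring_mid (a point): Brass-yellow metal ring, the small one, lying flat: 52 mm across, 16 mm tall, with a round bore of about 31 mm. 0.17 kg. Point: its centre on the axis, 8 mm above its underside; z axis up. Loose, to be sorted.
- tall_chuck_mid (a point): Taller wooden chuck, round, standing: 60 mm tall, foot 68 mm across (lowest 14 mm), waist 46 mm (22 to 36 mm up), upper flange about 54 mm across (36 to 50 mm up), small pale stub on top (a like one that stands at the very back of the table stays there). Best gripped by the flange, 40 mm above its foot. 0.09 to 0.18 kg. Point: on its axis, 30 mm above its foot; z axis up. Loose, to be sorted.
- short_chuck_mid (a point): Shorter wooden chuck, a plain round brown block with a hole in its top: 62 mm across, 34 mm tall. 0.11 kg. Point: its centre, 17 mm above its foot; z axis up. Loose, to be sorted.
- stone_plug_mid (a point): White stone plug, standing on its narrow end: head 65 mm across from 26 to 46 mm up, stem below it 54 mm across. Grip the head, 36 mm above its foot. 0.15 to 0.31 kg. Point: on its axis, 23 mm above its foot; z axis up. Loose, to be sorted.
- ring_stand: Ring stand, fixed: dark steel disc 92 mm across and 8 mm thick, with an upright bright steel post 12 mm thick in its middle whose tip is 60 mm above the table. Origin: under the post at table height; z up.
- cork_tray: Shallow wooden tray lined with brown cork, fixed: 122 mm (its x) by 192 mm (its y) outside, 110 by 180 mm inside; floor 5 mm above the table, rim 10 mm above the table, walls 6 mm. Room for both chucks side by side along y. Origin: middle of its underside at table height; z up.
- blue_tray: Shallow square blue tray with a grey lining, fixed: 124 mm by 124 mm outside, 112 mm inside; floor 5 mm above the table, rim 10 mm above the table, walls 6 mm. Origin: middle of its underside at table height; z up.
- jar_mid (a point): Closed glass jar with a grey lid, 68 mm across, 92 mm tall, loose, standing among the parts; not to be moved. Point: its centre, 46 mm above the table.
- sanding_block_mid (a point): Brown cork sanding block, 56 mm (its x) by 100 mm (its y) by 28 mm, loose, lying among the parts; not to be moved. Point: its centre, 14 mm above the table.
Mind the look-alikes: they are no part of the job. Leave any red look-alike of the part that bears tall_chuck_mid alone. Leave any black or pink look-alike of the part that bears brass_ring_mid alone.

How it is judged:
By the outcome, as a careful person would: the job done as asked, in the order asked, and still so for the second after the job is handed in, with the robot touching nothing.
It also fails if it takes over 133 s, if anything falls off the work surface, if the arm or the gripper's body presses on something with over 40 N, if the wrist force passes 120 N, or if a joint passes its speed limit or range.

### The arm

A 7-joint arm with a two-finger parallel gripper is mounted at the origin on a cart in front of the work surface, level with it; the furniture and walls round the work are solid. World frame = base frame: x ahead of the robot, y to its left, z up, the work surface at z = 0. Lengths are in m, angles in rad, forces in N, time in s.
With the tool pointing down it reaches from about 0.425 to 0.875 m from the base axis. Payload 4.7 kg.
Tool frame: the origin (TCP) lies at the very end of the fingers, on their centre line; the grasp point (between the pads) lies 19 mm behind it; x points along the fingers, y is the direction in which the jaws open and shut, and the axes are right-handed (so a half turn about x gives the same grasp; the last joint's range is limited). The gripper opens to 85 mm and grips with 20 to 120 N. Pads are 22 mm wide; open, the fingers measure 114 mm over their backs; the gripper's body (76 mm by 85 mm) begins 54 mm behind the grasp point. The pads swing forward as they close: fully open they stand 13 mm farther back than shut.
Start: joints at [-1.194, 0.321, -0.07, 1.45, 0.023, 1.371, -0.057], TCP at [0.231, 0.608, 0.231] pointing down, gripper open.
Joint ranges: [-2.86, 2.86], [-0.3, 2.09], [-1.38, 1.24], [0.06, 2.45], [-1.56, 4.7], [0.09, 2.05], [-2.69, 2.69]. Speed limits (rad/s): [2.57, 2.57, 3.14, 3.14, 3.14, 3.14, 3.14].

### API

Orientations are given as a unit quaternion [w, x, y, z].
In Python, from bench import state, eyes, r gives the robot as it stands. The module is installed in compiled form; this text tells all that it offers.
- The arm moves only by the tool play_rows, never from a script. Its arguments are lists of equal length, an entry for each row: "delta_rot": the turn, a rotation vector about the tool's x, y, z in rad, a list of three; "travel": the shift along the tool's x, y, z in mm, a list of three; "jaw": the closure in counts, from 0 (fully open) to 255 (shut). A call has 1 to 5 rows; each row shifts and turns the pose as measured when the row begins, along the tool's axes as they then stand; what a row does not reach is not made up. A row lasts 1/12 s, in which the tool goes at most 41.7 mm and 7.16 degrees, less where a joint would pass 70% of its speed; a pose out of reach is approached as far as the arm can. A call is refused whole if a number of a shift passes 41.7 or a number of a turn 0.125, either way. A call with a gripper value outside its range is refused whole. The fingers move at their own pace and stop on an object; "squeeze" is the grip in N (left out, the last holds). Time passes only in rows, so rows that do not move let the fingers close. It gives the time, the measured TCP pose, the force and the opening at its end, in the units of the state.
- state(): the state, without advancing time (a new reading comes with each control period).
- eyes.get_image(name): name is "side" or "top"; returns (picture, depth): 420x560x3 uint8, blue, green, red; 420x560 float32, m along the optical axis (not along the pixel's ray), 0 where there is no reading.
- eyes.camera_model(name): a dict with "mtx" (3x3 intrinsics, pixels), "pose" (4x4, takes a point from camera to world coordinates). Camera axes: x right, y down, z forward; pixel columns grow to the right and rows downward; lengths in m; the calibration is good to about 2 mm. A picture is of the moment at which its call begins. camera_model takes no time and is no camera call.
- r.close_job(): hands the job in, once; it reports no verdict.
The state is a dict: "clock": time; "joint_pos": joint angles; "qd": joint speeds; "tau": joint torques, N m; "eef_pos": TCP position; "tcp_rot": TCP orientation; "wrist_force": force on the tool from outside, world axes, zero at the start; "torque": the same for the moment, N m; "gripper_width": finger opening in m.
Only numpy, scipy, OpenCV 4.12 (cv2) and the standard library are available. Lean on these libraries where they do the work, as an engineer would, in place of code of your own. Each camera call takes 0.05 s, during which the arm holds its last target.

## Working session

There is one attempt and no reset: what is moved stays moved. The work goes in short steps, Python scripts to look and compute and a tool call to move; the robot and the scene stay as the last step left them, time stands still between calls to the robot, and variables do not carry over. Pictures are saved under pics/ and viewed, and the job is handed in when it is done.

Besides the shell and the picture viewer there is one more tool, called after ">>>" by a JSON object that holds its "name" and its "arguments". play_rows: Moves the arm, as the interface text tells. Its arguments: {"type":"object","properties":{"delta_rot":{"type":"array","items":{"type":"array","items":{"type":"number"}}},"travel":{"type":"array","items":{"type":"array","items":{"type":"number"}}},"jaw":{"type":"array","items":{"type":"number"}},"squeeze":{"type":"number"}},"required":["delta_rot","travel","jaw"]}

```bash
mkdir -p pics; ls
cat > h.py <<'E'
import numpy as np, cv2
from bench import state, eyes, r
def grab(n,tag):
    im,d=eyes.get_image(n); cv2.imwrite(f'pics/{tag}.png',im); np.savez(f'pics/{tag}.npz',im=im,d=d); return im,d
def cloud(n,d):
    c=eyes.camera_model(n);K=np.array(c['mtx']);T=np.array(c['pose'])
    v,u=np.mgrid[:d.shape[0],:d.shape[1]]
    P=np.stack([(u-K[0,2])/K[0,0]*d,(v-K[1,2])/K[1,1]*d,d],-1)
    W=P@T[:3,:3].T+T[:3,3]; W[d==0]=np.nan
    return W
E
python3 - <<'E'
from h import *
s=state();print(s)
for n in('top','side'):
    grab(n,n+'0'); c=eyes.camera_model(n); print(n,np.round(c['mtx'],1),np.round(c['pose'],3))
E
```

```text
pics
{'clock': 0.0, 'joint_pos': array([-1.19389959,  0.32183023, -0.07006338,  1.45168545,  0.02257948,
        1.37081441, -0.05689708]), 'qd': array([ 0.0002134 , -0.00087628, -0.000334  , -0.00038671, -0.00124284,
       -0.00028166, -0.00095741]), 'tau': array([ 1.89041766e-04, -4.93588901e+01, -3.82000459e-01, -3.14327359e+01,
        1.29904613e-02,  1.15071289e-02,  1.46534637e-05]), 'eef_pos': array([0.23053592, 0.60715668, 0.2302134 ]), 'tcp_rot': array([ 0.69541092,  0.12687908,  0.6955993 , -0.12824573]), 'wrist_force': array([ 0.4094663 ,  0.53258996, -0.32052966]), 'torque': array([ 0.02226413, -0.0706653 ,  0.02442828]), 'gripper_width': 0.08518070599027965}
top [[480.6   0.  281.4]
 [  0.  480.6 209. ]
 [  0.    0.    1. ]] [[-0.012 -0.992  0.122  0.329]
 [-1.     0.009 -0.024 -0.034]
 [ 0.023 -0.122 -0.992  1.12 ]
 [ 0.     0.     0.     1.   ]]
side [[541.3   0.  284. ]
 [  0.  541.3 217.4]
 [  0.    0.    1. ]] [[ 1.     0.     0.031  0.422]
 [-0.026 -0.523  0.852 -1.264]
 [ 0.017 -0.852 -0.523  0.785]
 [ 0.     0.     0.     1.   ]]
```

View pics/top0.png

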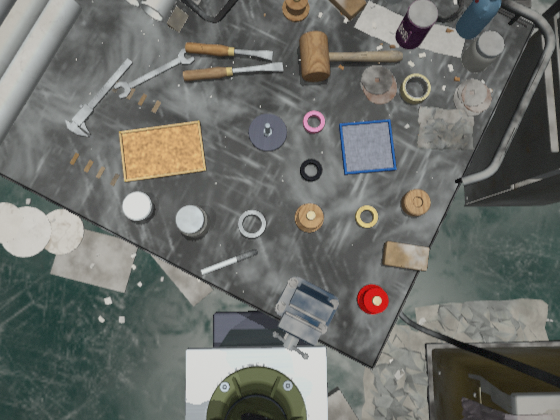

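View pics/side0.png

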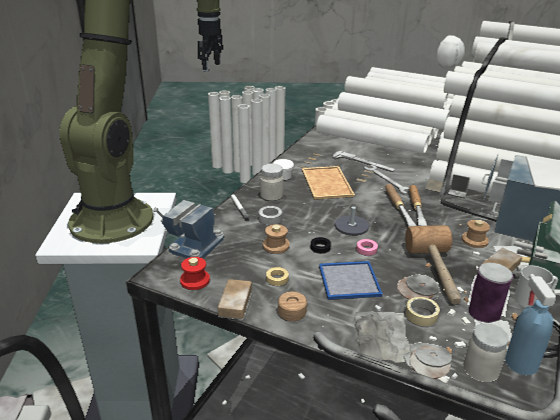

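The top view shows these parts:

| Part | Pixel |
|---|---|
| Plug | (137,207) |
| Jar | (191,221) |
| Grey ring | (252,223) |
| Tall chuck | (310,217) |
| Brass ring | (367,216) |
| Short chuck | (416,202) |
| Sanding block | (406,256) |
| Cork tray | (162,151) |
| Ring stand | (267,132) |
| Blue tray | (367,147) |

The look-alikes are black (311,170), pink (314,121) and red (373,299). A vise stands at (305,310).

```bash
cat > m.py <<'E'
from h import *
def circ(P):
    x,y=P[:,0],P[:,1]; A=np.c_[2*x,2*y,np.ones(len(x))]; s=np.linalg.lstsq(A,x*x+y*y,rcond=None)[0]
    return s[0],s[1],np.sqrt(s[2]+s[0]**2+s[1]**2)
def part(W,c,rad,zlo,zhi):
    R=np.hypot(W[...,0]-c[0],W[...,1]-c[1]); m=(R<rad)&(W[...,2]>zlo)&(W[...,2]<zhi); return W[m]
def enc(P):
    (cx,cy),rr=cv2.minEnclosingCircle((P[:,:2]*1000).astype(np.float32)); return np.round([cx,cy,rr*2],1)
E
python3 - <<'E'
from m import *
d=np.load('pics/top0.npz')['d'];W=cloud('top',d)
d2=np.load('pics/side0.npz')['d'];W2=cloud('side',d2)
tb=W[185:200,220:300].reshape(-1,3); print('table z',np.nanmedian(tb[:,2]),np.nanstd(tb[:,2]))
parts=dict(plug=(137,207,.036,.05),jar=(191,221,.08,.1),grey=(252,223,.018,.03),tall=(310,217,.03,.07),brass=(367,216,.01,.022),short=(416,202,.026,.042),block=(406,256,.02,.036),cork=(162,151,.003,.02),stand=(267,132,.004,.013),blue=(367,147,.003,.02),black=(311,170,.008,.03),pink=(314,121,.008,.03),red=(373,299,.03,.07),post=(267,132,.03,.07))
for k,(u,v,lo,hi) in parts.items():
    c=np.nanmedian(W[v-8:v+9,u-8:u+9].reshape(-1,3),0)
    for nm,w in(('top',W),('side',W2)):
        P=part(w,c,.12 if k in('cork','blue') else .055,lo,hi)
        if len(P)<5: print(k,nm,len(P));continue
        z=np.round(np.percentile(P[:,2],[5,50,95])*1000)
        print(k,nm,len(P),'z',z,'enc',enc(P),'mean',np.round(P[:,:2].mean(0)*1000,1),cv2.minAreaRect((P[:,:2]*1000).astype(np.float32)) if k in('cork','blue','block') else '')
for p in [(305,310),(373,299),(200,365),(256,400),(230,264)]:
    print(p,np.round(W[p[1],p[0]],3))
E
```

```text
table z -0.0009547015861499641 0.0021378066090215753
plug top 681 z [41. 45. 48.] enc [472.9 264.9  67.1] mean [472.2 263.7] 
plug side 149 z [38. 46. 50.] enc [475.1 262.2  72.6] mean [478.2 258.2] 
jar top 650 z [88. 91. 94.] enc [436.3 138.6  61.7] mean [436.1 137.7] 
jar side 242 z [83. 93. 96.] enc [437.  136.1  70.1] mean [435.7 127.7] 
grey top 325 z [20. 23. 26.] enc [431.7   8.   64.1] mean [431.7   7.9] 
grey side 195 z [19. 24. 27.] enc [430.1   5.2  72.5] mean [430.2   1.7] 
tall top 482 z [45. 49. 60.] enc [ 446.1 -125.1   56.1] mean [ 445.8 -124.6] 
tall side 314 z [33. 51. 61.] enc [ 441.6 -127.8   64.2] mean [ 444.6 -136.6] 
brass top 247 z [11. 15. 18.] enc [ 447.2 -258.7   52.5] mean [ 447.1 -258.8] 
brass side 231 z [11. 17. 20.] enc [ 445.5 -263.6   56.2] mean [ 445.3 -264.7] 
short top 499 z [28. 32. 36.] enc [ 477.3 -373.7   63.2] mean [ 477.1 -372.8] 
short side 484 z [27. 35. 37.] enc [ 475.1 -377.6   64.6] mean [ 475.9 -381.6] 
block top 1046 z [23. 27. 30.] enc [ 353.5 -344.1  108.4] mean [ 354.2 -343.8] ((354.49749755859375, -344.7938232421875), (100.686492
[... 1173 characters left out ...]
ck side 216 z [ 9. 16. 20.] enc [ 559.  -135.5   58.9] mean [ 556.8 -137.5] 
pink top 257 z [10. 15. 18.] enc [ 675.2 -140.8   53.6] mean [ 674.5 -139.8] 
pink side 216 z [ 9. 16. 20.] enc [ 674.6 -144.9   60.3] mean [ 673.2 -146.8] 
red top 517 z [46. 49. 60.] enc [ 256.8 -265.4   56.3] mean [ 257.1 -264.7] 
red side 397 z [32. 51. 61.] enc [ 254.2 -268.7   60.7] mean [ 256.7 -276.2] 
post top 36 z [33. 57. 61.] enc [651.3 -30.5  12.2] mean [650.  -29.7] 
post side 50 z [33. 46. 62.] enc [647.7 -36.9  19.5] mean [650.2 -36.1] 
(305, 310) [ 0.24  -0.106  0.089]
(373, 299) [ 0.259 -0.257  0.061]
(200, 365) [0.115 0.126 0.002]
(256, 400) [ 0.065 -0.003  0.112]
(230, 264) [ 0.339  0.059 -0.001]
```

Run:
```python
from m import *
from scipy.spatial.transform import Rotation as R
s=state();q=s['tcp_rot'];M=R.from_quat(np.r_[q[1:],q[0]]).as_matrix();print(np.round(M,3))
z=np.load('pics/top0.npz');im=z['im'];W=cloud('top',z['d'])
hsv=cv2.cvtColor(im,cv2.COLOR_BGR2HSV)
m=cv2.inRange(hsv,(95,120,60),(125,255,255))
P=W[(m>0)&(np.hypot(W[...,0]-.613,W[...,1]+.268)<.11)&(abs(W[...,2]-.008)<.012)]
print('blue',len(P),cv2.minAreaRect((P[:,:2]*1000).astype(np.float32)),P[:,:2].mean(0))
m=cv2.inRange(hsv,(8,70,90),(28,255,255))
mm=(m>0)&(np.hypot(W[...,0]-.605,W[...,1]-.218)<.125)&(abs(W[...,2]-.008)<.012)
mm=cv2.morphologyEx(mm.astype(np.uint8),cv2.MORPH_OPEN,np.ones((3,3)))>0
P=W[mm];print('cork',len(P),cv2.minAreaRect((P[:,:2]*1000).astype(np.float32)),P[:,:2].mean(0))
```

```text
[[-0.001  0.355  0.935]
 [-0.002  0.935 -0.355]
 [-1.    -0.002  0.   ]]
blue 496 ((614.4008178710938, -267.2092590332031), (123.98289489746094, 124.02737426757812), 4.642624855041504) [ 0.61337736 -0.26538547]
cork 4188 ((637.2488403320312, 224.30999755859375), (183.946044921875, 195.14138793945312), 7.99819278717041) [0.6066609  0.21937047]
```

>>> {"name": "play_rows", "arguments": {"delta_rot": [[0.12,0,0],[0.12,0,0],[0.12,0,0],[0.12,0,0],[0.12,0,0]], "travel": [[0,0,0],[0,0,0],[0,0,0],[0,0,0],[0,0,0]], "jaw": [0,0,0,0,0], "squeeze": 50}}

```text
clock: 0.52
eef_pos: [0.2301, 0.6055, 0.2268]
tcp_rot: [0.623, 0.332, 0.623, -0.337]
wrist_force: [0.3, 0.1, -1.2]
gripper_width: 0.0852
```

```bash
cat >> h.py <<'E'
from scipy.spatial.transform import Rotation as R
def st(tgt=None,yaw=0):
    s=state();q=s['tcp_rot'];M=R.from_quat(np.r_[q[1:],q[0]]).as_matrix();p=s['eef_pos']
    print('t',round(s['clock'],2),'p',np.round(p*1000,1),'w',round(s['gripper_width']*1000,1),'F',np.round(s['wrist_force'],1),'j',np.round(s['joint_pos'],2))
    Y=np.deg2rad(yaw); D=np.c_[[0,0,-1.],[np.cos(Y),np.sin(Y),0],[np.sin(Y),-np.cos(Y),0]]
    print('rotvec to nominal',np.round(R.from_matrix(M.T@D).as_rotvec(),3), 'yaw',np.round(np.degrees(np.arctan2(M[1,1],M[0,1])),1))
    if tgt is not None: print('travel',np.round(M.T@(np.array(tgt)-p*1000),1))
E
python3 -c "
from h import *
st()"
```

```text
t 0.52 p [230.1 605.5 226.8] w 85.2 F [ 0.3  0.1 -1.2] j [-1.26  0.32  0.01  1.46 -0.    1.37 -0.66]
rotvec to nominal [0.586 0.006 0.005] yaw 33.6
```

>>> {"name": "play_rows", "arguments": {"delta_rot": [[0.12,0,0],[0.12,0,0],[0.12,0,0],[0.12,0,0],[0.11,0,0]], "travel": [[0,0,0],[0,0,0],[0,0,0],[0,0,0],[0,0,0]], "jaw": [0,0,0,0,0]}}

```text
clock: 0.93
eef_pos: [0.2295, 0.6038, 0.2232]
tcp_rot: [-0.495, -0.503, -0.49, 0.512]
wrist_force: [-0.5, 0.6, -0.5]
gripper_width: 0.0852
```

```bash
python3 -c "
from h import *
st((473,265,160))"
```

```text
t 0.93 p [229.5 603.8 223.2] w 85.2 F [-0.5  0.6 -0.5] j [-1.32  0.32  0.09  1.46 -0.03  1.37 -1.26]
rotvec to nominal [-0.03   0.013  0.005] yaw -1.7
travel [ 66.6 253.8 330.5]
```

>>> {"name": "play_rows", "arguments": {"delta_rot": [[-0.03,0.013,0.005],[0,0,0],[0,0,0],[0,0,0],[0,0,0]], "travel": [[3,24,32],[3,24,32],[3,24,32],[3,24,32],[3,24,32]], "jaw": [0,0,0,0,0]}}

```text
clock: 1.35
eef_pos: [0.3404, 0.4462, 0.2028]
tcp_rot: [0.502, 0.494, 0.506, -0.498]
wrist_force: [1.1, 0.3, -0.3]
gripper_width: 0.0856
```

>>> {"name": "play_rows", "arguments": {"delta_rot": [[0,0,0],[0,0,0],[0,0,0],[0,0,0],[0,0,0]], "travel": [[3,24,32],[3,24,32],[3,24,32],[3,24,32],[3,24,32]], "jaw": [0,0,0,0,0]}}

```text
clock: 1.77
eef_pos: [0.465, 0.2798, 0.1849]
tcp_rot: [0.503, 0.493, 0.506, -0.498]
wrist_force: [0.6, -0.0, 0.3]
gripper_width: 0.0854
```

```bash
python3 -c "
from h import *
st((473,265,80))"
```

```text
t 1.77 p [465.  279.8 184.9] w 85.4 F [ 0.6 -0.   0.3] j [-0.9   0.13  0.34  1.79 -0.05  1.24 -0.53]
rotvec to nominal [0.018 0.001 0.009] yaw 1.0
travel [104.8   8.7  14.8]
```

>>> {"name": "play_rows", "arguments": {"delta_rot": [[0.018,0,0.009],[0,0,0],[0,0,0],[0,0,0],[0,0,0]], "travel": [[15,4,7.5],[25,4,7.5],[30,0.5,0],[20,0,0],[10,0,0]], "jaw": [0,0,0,0,0]}}

```text
clock: 2.18
eef_pos: [0.4841, 0.2498, 0.0839]
tcp_rot: [0.497, 0.508, 0.491, -0.504]
wrist_force: [-0.7, 0.1, -0.9]
gripper_width: 0.0854
```

```bash
python3 -c "
from h import *
st((473,265,14))
grab('side','s1');grab('top','t1')"
```

```text
t 2.18 p [484.1 249.8  83.9] w 85.4 F [-0.7  0.1 -0.9] j [-0.85  0.22  0.36  1.9  -0.08  1.03 -0.48]
rotvec to nominal [-0.023  0.002 -0.009] yaw -1.3
travel [ 69.7 -12.1 -15. ]
```

View pics/s1.png

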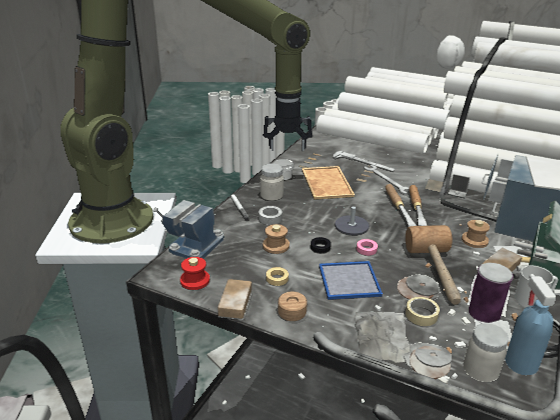

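>>> {"name": "play_rows", "arguments": {"delta_rot": [[-0.02,0,-0.009],[0,0,0],[0,0,0],[0,0,0],[0,0,0]], "travel": [[0,-6,-7],[0,-6,-7],[20,0,0],[10,0,0],[0,0,0]], "jaw": [0,0,0,0,0]}}

```text
clock: 2.7
eef_pos: [0.4721, 0.2727, 0.0595]
tcp_rot: [0.501, 0.501, 0.502, -0.496]
wrist_force: [0.6, 0.5, 0.8]
gripper_width: 0.0852
```

```bash
python3 -c "
from h import *
st((473,265,14))"
```

```text
t 2.7 p [472.1 272.7  59.5] w 85.2 F [0.6 0.5 0.8] j [-0.87  0.25  0.34  1.92 -0.1   0.98 -0.48]
rotvec to nominal [ 0.005 -0.005 -0.005] yaw 0.3
travel [45.5  0.6  8. ]
```

>>> {"name": "play_rows", "arguments": {"delta_rot": [[0.005,-0.005,-0.005],[0,0,0],[0,0,0],[0,0,0],[0,0,0]], "travel": [[0,0,7],[0,0,0],[20,0,0],[15,0,0],[0,0,0]], "jaw": [0,0,0,0,0]}}

```text
clock: 3.12
eef_pos: [0.4749, 0.2685, 0.0294]
tcp_rot: [0.5, 0.503, 0.5, -0.497]
wrist_force: [-0.7, -0.5, 0.5]
gripper_width: 0.0855
```

```bash
python3 -c "
from h import *
st((473,265,14))
grab('side','s2');grab('top','t2')"
```

```text
t 3.12 p [474.9 268.5  29.4] w 85.5 F [-0.7 -0.5  0.5] j [-0.86  0.29  0.34  1.94 -0.12  0.92 -0.46]
rotvec to nominal [ 0.001 -0.006 -0.006] yaw 0.1
travel [15.3 -2.   3.6]
```

View pics/s2.png

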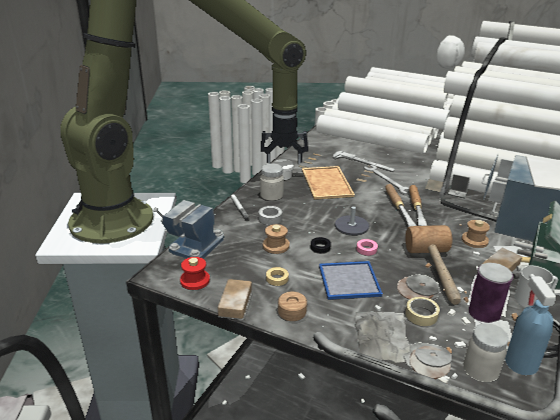

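View pics/t2.png

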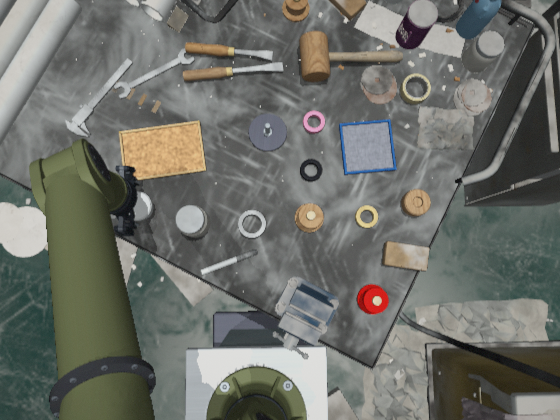

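The gripper stands over the plug, at side (285,150) with the plug at (287,168). I'll correct and go down.

>>> {"name": "play_rows", "arguments": {"delta_rot": [[0,-0.006,-0.006],[0,0,0],[0,0,0],[0,0,0],[0,0,0]], "travel": [[5,-2,3.5],[10,0,0],[0,0,0],[0,0,0],[0,0,0]], "jaw": [0,0,0,60,120]}}

```text
clock: 3.63
eef_pos: [0.4756, 0.2664, 0.0185]
tcp_rot: [0.5, 0.502, 0.5, -0.498]
wrist_force: [-3.0, -0.0, 1.0]
gripper_width: 0.0639
```

```bash
python3 -c "
from h import *
st((473,265,14))"
```

```text
t 3.63 p [475.6 266.4  18.5] w 63.9 F [-3. -0.  1.] j [-0.85  0.31  0.33  1.95 -0.13  0.9  -0.45]
rotvec to nominal [ 0.001 -0.004 -0.005] yaw 0.0
travel [ 4.4 -2.7  1.4]
```

>>> {"name": "play_rows", "arguments": {"delta_rot": [[0,0,0],[0,0,0],[0,0,0],[0,0,0],[0,0,0]], "travel": [[0,0,0],[0,-2,1],[7,0,0],[0,0,0],[0,0,0]], "jaw": [0,0,0,60,150]}}

```text
clock: 4.05
eef_pos: [0.4743, 0.2657, 0.0116]
tcp_rot: [0.501, 0.503, 0.5, -0.497]
wrist_force: [0.3, 0.9, 0.2]
gripper_width: 0.064
```

>>> {"name": "play_rows", "arguments": {"delta_rot": [[0,0,0],[0,0,0],[0,0,0],[0,0,0],[0,0,0]], "travel": [[0,0,0],[0,0,0],[-5,0,0],[-20,0,0],[-20,0,0]], "jaw": [200,200,200,200,200]}}

```text
clock: 4.47
eef_pos: [0.4701, 0.2627, 0.0533]
tcp_rot: [-0.5, -0.499, -0.5, 0.501]
wrist_force: [0.6, 1.0, -1.8]
gripper_width: 0.0586
```

```bash
python3 -c "
from h import *
st((473,265,14))
grab('side','s3')"
```

```text
t 4.47 p [470.1 262.7  53.3] w 58.6 F [ 0.6  1.  -1.8] j [-0.86  0.26  0.34  1.93 -0.1   0.97 -0.47]
rotvec to nominal [0.001 0.002 0.003] yaw 0.0
travel [39.3  3.  -2.4]
```

View pics/s3.png

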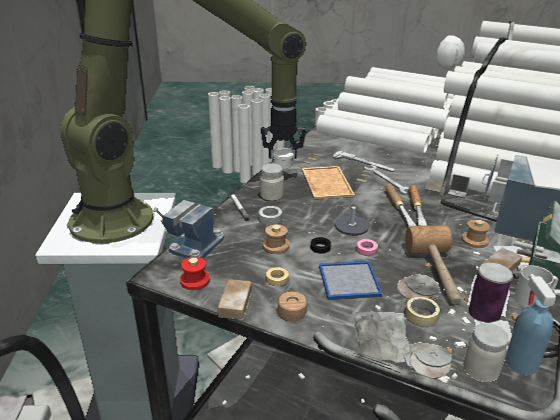

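```bash
python3 -c "
import cv2
im=cv2.imread('pics/s3.png')[100:200,235:335];cv2.imwrite('pics/s3z.png',cv2.resize(im,(600,600),interpolation=cv2.INTER_CUBIC))
from h import *
st()"
```

```text
t 4.52 p [472.3 264.   57.3] w 58.5 F [0.6 0.5 0.4] j [-0.87  0.25  0.34  1.93 -0.1   0.98 -0.47]
rotvec to nominal [ 0.    -0.001 -0.002] yaw 0.0
```

View pics/s3z.png

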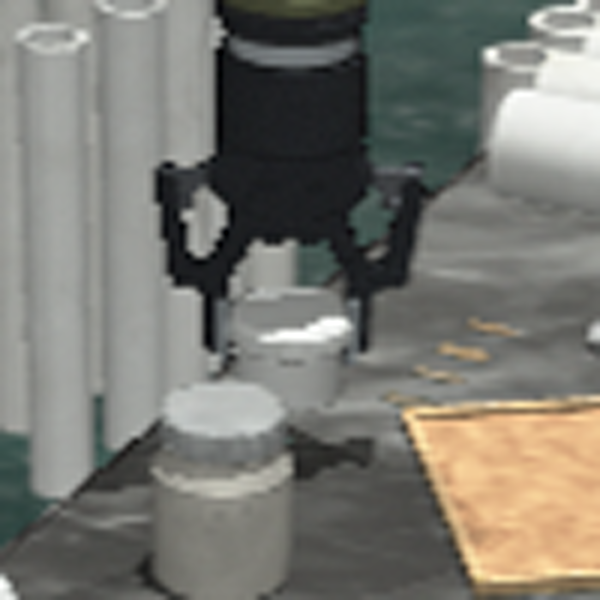

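>>> {"name": "play_rows", "arguments": {"delta_rot": [[0,0,0],[0,0,0],[0,0,0],[0,0,0],[0,0,0]], "travel": [[-35,0,0],[-35,0,5],[-2,8,30],[-1,10,40],[-1,10,40]], "jaw": [200,200,200,200,200]}}

```text
clock: 4.93
eef_pos: [0.4984, 0.1583, 0.1337]
tcp_rot: [0.504, 0.497, 0.506, -0.492]
wrist_force: [0.7, -0.3, -2.7]
gripper_width: 0.0585
```

>>> {"name": "play_rows", "arguments": {"delta_rot": [[0,0,0],[0,0,0],[0,0,0],[0,0,0],[0,0,0]], "travel": [[-1,10,40],[-1,10,40],[-1,10,40],[-1,10,40],[-1,10,40]], "jaw": [200,200,200,200,200]}}

```text
clock: 5.35
eef_pos: [0.5525, -0.0443, 0.1366]
tcp_rot: [0.506, 0.497, 0.507, -0.489]
wrist_force: [0.7, 0.1, -2.1]
gripper_width: 0.0585
```

```bash
python3 -c "
from h import *
st((614,-267,130))"
```

```text
t 5.35 p [552.5 -44.3 136.6] w 58.5 F [ 0.7  0.1 -2.1] j [-0.49  0.2   0.59  1.83 -0.13  1.14  0.18]
rotvec to nominal [ 0.026 -0.009 -0.006] yaw 1.5
travel [  4.9  55.6 224.3]
```

>>> {"name": "play_rows", "arguments": {"delta_rot": [[0.026,-0.009,-0.006],[0,0,0],[0,0,0],[0,0,0],[0,0,0]], "travel": [[0,10,40],[0,10,40],[0,10,40],[0,10,40],[0,10,38]], "jaw": [200,200,200,200,200]}}

```text
clock: 5.77
eef_pos: [0.6026, -0.2456, 0.1335]
tcp_rot: [0.5, 0.5, 0.501, -0.499]
wrist_force: [1.0, -0.9, -1.8]
gripper_width: 0.0587
```

>>> {"name": "play_rows", "arguments": {"delta_rot": [[0,0,0],[0,0,0]], "travel": [[0,0,0],[0,0,0]], "jaw": [200,200]}}

```text
clock: 5.93
eef_pos: [0.6004, -0.2591, 0.1317]
tcp_rot: [-0.498, -0.5, -0.495, 0.506]
wrist_force: [-0.2, 0.7, -2.4]
gripper_width: 0.0582
```

```bash
python3 -c "
from h import *
st((614,-267,20))"
```

```text
t 5.93 p [ 600.4 -259.1  131.7] w 58.2 F [-0.2  0.7 -2.4] j [-0.15  0.45  0.67  1.58 -0.28  1.21  0.56]
rotvec to nominal [-0.013  0.008  0.002] yaw -0.7
travel [111.7  14.    6.7]
```

>>> {"name": "play_rows", "arguments": {"delta_rot": [[-0.013,0.008,0.002],[0,0,0],[0,0,0],[0,0,0],[0,0,0]], "travel": [[0,13,6],[30,0,0],[30,0,0],[15,0,0],[0,0,0]], "jaw": [200,200,200,200,200]}}

```text
clock: 6.35
eef_pos: [0.6139, -0.264, 0.0527]
tcp_rot: [0.501, 0.5, 0.5, -0.499]
wrist_force: [-0.9, 0.3, -3.0]
gripper_width: 0.0587
```

```bash
python3 -c "
from h import *
st((614,-267,20));grab('side','s4')
im=cv2.imread('pics/s4.png')[190:320,280:420];cv2.imwrite('pics/s4z.png',cv2.resize(im,None,fx=4.5,fy=4.5,interpolation=cv2.INTER_CUBIC))"
```

```text
t 6.35 p [ 613.9 -264.    52.7] w 58.7 F [-0.9  0.3 -3. ] j [-0.1   0.56  0.62  1.61 -0.36  1.09  0.62]
rotvec to nominal [ 0.001  0.    -0.001] yaw 0.1
travel [32.7  0.1  3. ]
```

View pics/s4z.png

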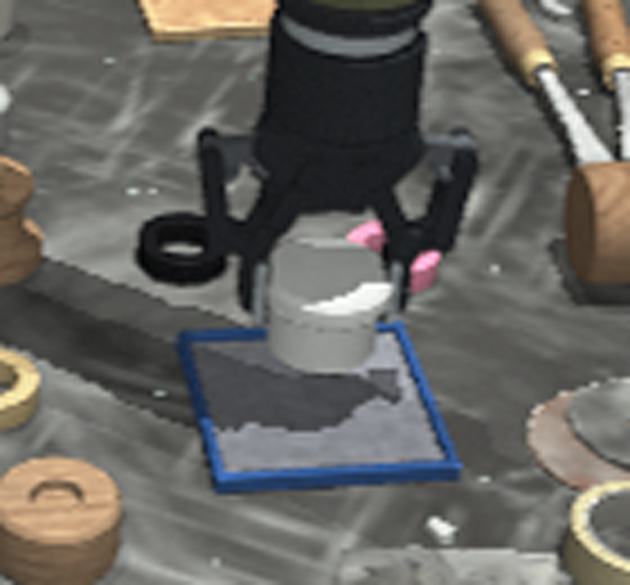

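Plug is upright and over the tray, with the pads around its head.

>>> {"name": "play_rows", "arguments": {"delta_rot": [[0,0,0],[0,0,0],[0,0,0],[0,0,0],[0,0,0]], "travel": [[15,0,2],[13,0,0],[0,0,0],[0,0,0],[3,0,0]], "jaw": [200,200,200,200,200]}}

```text
clock: 6.82
eef_pos: [0.6176, -0.2642, 0.0241]
tcp_rot: [0.503, 0.5, 0.499, -0.497]
wrist_force: [0.3, 0.5, -2.7]
gripper_width: 0.0588
```

```bash
python3 -c "
from h import *
st((614,-267,17))"
```

```text
t 6.82 p [ 617.6 -264.2   24.1] w 58.8 F [ 0.3  0.5 -2.7] j [-0.09  0.59  0.61  1.63 -0.38  1.04  0.64]
rotvec to nominal [ 0.005  0.001 -0.008] yaw 0.3
travel [ 7.  -3.6  2.8]
```

>>> {"name": "play_rows", "arguments": {"delta_rot": [[0.005,0,-0.008],[0,0,0],[0,0,0],[0,0,0],[0,0,0]], "travel": [[2,-3,2],[2,0,0],[2,0,0],[2,0,0],[0,0,0]], "jaw": [200,200,200,200,200]}}

```text
clock: 7.23
eef_pos: [0.6156, -0.2676, 0.0174]
tcp_rot: [0.501, 0.5, 0.499, -0.5]
wrist_force: [-0.2, 0.2, -2.9]
gripper_width: 0.0583
```

```bash
python3 -c "
from h import *
st((614,-267,17))"
```

```text
t 7.23 p [ 615.6 -267.6   17.4] w 58.3 F [-0.2  0.2 -2.9] j [-0.08  0.6   0.61  1.63 -0.38  1.03  0.64]
rotvec to nominal [-0.001  0.002 -0.003] yaw -0.0
travel [ 0.4 -1.6 -0.6]
```

>>> {"name": "play_rows", "arguments": {"delta_rot": [[0,0,0],[0,0,0],[0,0,0],[0,0,0]], "travel": [[1,-1,0],[1,0,0],[1,0,0],[0,0,0]], "jaw": [200,200,200,200]}}

```text
clock: 7.57
eef_pos: [0.6157, -0.2678, 0.0175]
tcp_rot: [0.502, 0.501, 0.498, -0.499]
wrist_force: [-0.9, 0.6, -3.5]
gripper_width: 0.0585
```

```bash
python3 -c "
from h import *
st((614,-267,17))
grab('side','s5')
im=cv2.imread('pics/s5.png')[190:320,280:420];cv2.imwrite('pics/s5z.png',cv2.resize(im,None,fx=4.5,fy=4.5,interpolation=cv2.INTER_CUBIC))"
```

```text
t 7.57 p [ 615.7 -267.8   17.5] w 58.5 F [-0.9  0.6 -3.5] j [-0.08  0.6   0.6   1.63 -0.38  1.03  0.64]
rotvec to nominal [-0.001  0.002 -0.005] yaw -0.0
travel [ 0.5 -1.7 -0.8]
```

View pics/s5z.png

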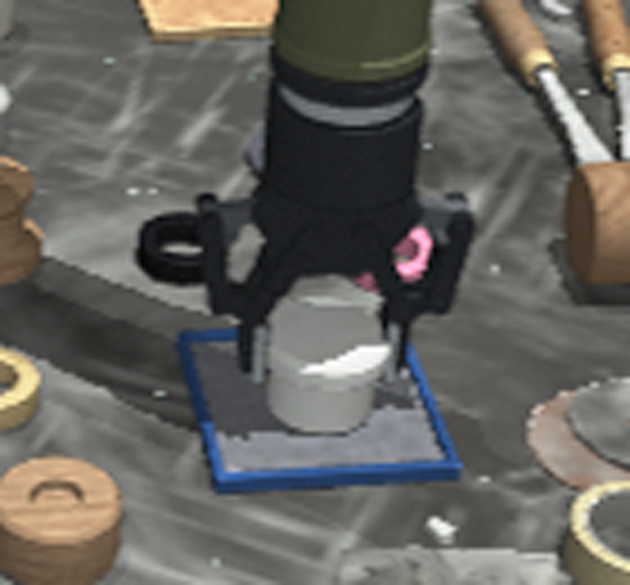

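>>> {"name": "play_rows", "arguments": {"delta_rot": [[0,0,0],[0,0,0],[0,0,0]], "travel": [[2.5,-1,0],[2,0,0],[0,0,0]], "jaw": [200,200,200]}}

```text
clock: 7.87
eef_pos: [0.6159, -0.2681, 0.0178]
tcp_rot: [0.502, 0.502, 0.498, -0.498]
wrist_force: [-0.2, -0.2, -2.6]
gripper_width: 0.0585
```

```bash
python3 -c "
from h import *
st((614,-267,17))"
```

```text
t 7.87 p [ 615.9 -268.1   17.8] w 58.5 F [-0.2 -0.2 -2.6] j [-0.08  0.6   0.6   1.63 -0.39  1.03  0.64]
rotvec to nominal [-0.     0.    -0.008] yaw -0.0
travel [ 0.7 -1.9 -1.1]
```

>>> {"name": "play_rows", "arguments": {"delta_rot": [[0,0,0],[0,0,0]], "travel": [[3,0,0],[3,0,0]], "jaw": [200,200]}}

```text
clock: 8.03
eef_pos: [0.6166, -0.2686, 0.017]
tcp_rot: [0.502, 0.503, 0.498, -0.497]
wrist_force: [-11.1, 5.3, 24.6]
gripper_width: 0.0583
```

```bash
python3 -c "
from h import *
st((614,-267,17))"
```

```text
t 8.03 p [ 616.6 -268.6   17. ] w 58.3 F [-11.1   5.3  24.6] j [-0.08  0.6   0.6   1.63 -0.39  1.03  0.65]
rotvec to nominal [-0.    -0.001 -0.009] yaw -0.0
travel [-0.  -2.6 -1.6]
```

>>> {"name": "play_rows", "arguments": {"delta_rot": [[0,0,0],[0,0,0],[0,0,0],[0,0,0],[0,0,0]], "travel": [[0,0,0],[-1,0,0],[-1,0,0],[-15,0,0],[-35,0,0]], "jaw": [150,0,0,0,0]}}

```text
clock: 8.45
eef_pos: [0.6122, -0.2665, 0.0638]
tcp_rot: [0.499, 0.501, 0.501, -0.499]
wrist_force: [0.4, 0.1, -0.2]
gripper_width: 0.0855
```

```bash
python3 -c "
from h import *
st((477,-374,100))
grab('side','s6')
im=cv2.imread('pics/s6.png')[190:320,280:420];cv2.imwrite('pics/s6z.png',cv2.resize(im,None,fx=4.5,fy=4.5,interpolation=cv2.INTER_CUBIC))"
```

```text
t 8.45 p [ 612.2 -266.5   63.8] w 85.5 F [ 0.4  0.1 -0.2] j [-0.1   0.55  0.63  1.6  -0.35  1.11  0.62]
rotvec to nominal [-0.    -0.004  0.001] yaw -0.0
travel [ -36.5 -135.2  107.3]
```

View pics/s6z.png

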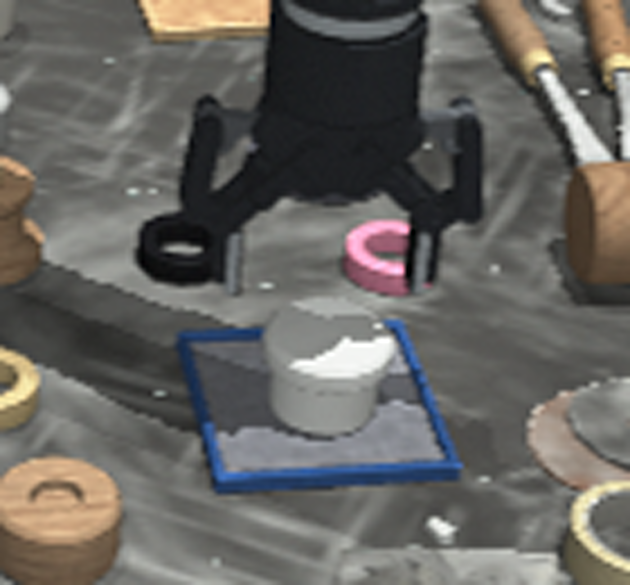

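The plug is standing in the blue tray. Next is the short chuck.

>>> {"name": "play_rows", "arguments": {"delta_rot": [[0,0,0],[0,0,0],[0,0,0],[0,0,0],[0,0,0]], "travel": [[-10,-5,5],[-5,-32,24],[-3,-32,24],[-3,-32,24],[0,-26,22]], "jaw": [0,0,0,0,0]}}

```text
clock: 8.92
eef_pos: [0.498, -0.3657, 0.101]
tcp_rot: [0.512, 0.501, 0.498, -0.489]
wrist_force: [0.2, -1.9, 0.1]
gripper_width: 0.0854
```

>>> {"name": "play_rows", "arguments": {"delta_rot": [[0,0,0],[0,0,0]], "travel": [[0,0,0],[0,0,0]], "jaw": [0,0]}}

```text
clock: 9.08
eef_pos: [0.4889, -0.3748, 0.1036]
tcp_rot: [0.509, 0.504, 0.493, -0.494]
wrist_force: [0.1, 0.9, 1.3]
gripper_width: 0.0854
```

```bash
python3 -c "
from h import *
st((477,-374,55))"
```

```text
t 9.08 p [ 488.9 -374.8  103.6] w 85.4 F [0.1 0.9 1.3] j [ 0.04  0.39  0.71  1.73 -0.29  1.1   0.84]
rotvec to nominal [ 0.004  0.006 -0.026] yaw 0.2
travel [ 48.3 -13.1  -1.2]
```

>>> {"name": "play_rows", "arguments": {"delta_rot": [[0.004,0.006,-0.026],[0,0,0],[0,0,0],[0,0,0],[0,0,0]], "travel": [[0,-11,-1],[15,0,0],[20,0,0],[10,0,0],[0,0,0]], "jaw": [0,0,0,0,0]}}

```text
clock: 9.5
eef_pos: [0.4776, -0.3741, 0.0599]
tcp_rot: [-0.5, -0.499, -0.5, 0.501]
wrist_force: [-0.3, 0.4, -0.4]
gripper_width: 0.0853
```

```bash
python3 -c "
from h import *
st((477,-374,5))"
```

```text
t 9.5 p [ 477.6 -374.1   59.9] w 85.3 F [-0.3  0.4 -0.4] j [ 0.06  0.44  0.69  1.77 -0.32  1.05  0.86]
rotvec to nominal [-0.     0.     0.002] yaw -0.0
travel [54.9 -0.4 -0.1]
```

>>> {"name": "play_rows", "arguments": {"delta_rot": [[0,0,0],[0,0,0],[0,0,0],[0,0,0],[0,0,0]], "travel": [[25,0,0],[22,0,0],[2,0,0],[0,0,0],[0,0,0]], "jaw": [0,0,0,0,0]}}

```text
clock: 9.92
eef_pos: [0.4812, -0.372, 0.0119]
tcp_rot: [0.501, 0.498, 0.502, -0.499]
wrist_force: [0.6, 0.2, -0.4]
gripper_width: 0.0853
```

```bash
python3 -c "
from h import *
st((477,-374,5))
grab('side','s7')
im=cv2.imread('pics/s7.png')[230:340,230:350];cv2.imwrite('pics/s7z.png',cv2.resize(im,None,fx=5,fy=5,interpolation=cv2.INTER_CUBIC))"
```

```text
t 9.92 p [ 481.2 -372.    11.9] w 85.3 F [ 0.6  0.2 -0.4] j [ 0.08  0.5   0.66  1.79 -0.36  0.97  0.9 ]
rotvec to nominal [0.006 0.    0.003] yaw 0.4
travel [ 6.9 -4.1  2. ]
```

View pics/s7z.png

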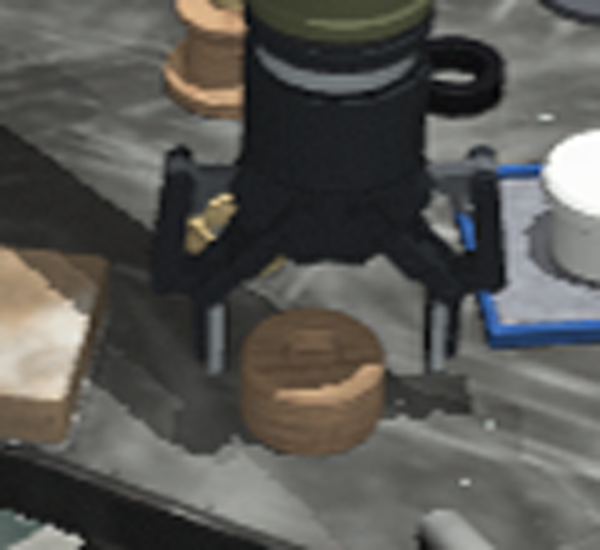

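>>> {"name": "play_rows", "arguments": {"delta_rot": [[0.006,0,0.003],[0,0,0],[0,0,0],[0,0,0],[0,0,0]], "travel": [[6,-4,2],[3,0,0],[0,0,0],[0,0,0],[0,0,0]], "jaw": [0,0,60,120,200]}}

```text
clock: 10.38
eef_pos: [0.4795, -0.3765, 0.0075]
tcp_rot: [0.503, 0.501, 0.497, -0.499]
wrist_force: [0.7, 0.1, -0.8]
gripper_width: 0.0592
```

>>> {"name": "play_rows", "arguments": {"delta_rot": [[0,0,0],[0,0,0],[0,0,0]], "travel": [[0,0,0],[0,0,0],[0,0,0]], "jaw": [200,200,200]}}

```text
clock: 10.63
eef_pos: [0.4795, -0.3766, 0.0078]
tcp_rot: [0.503, 0.501, 0.497, -0.499]
wrist_force: [-0.4, 1.4, -0.2]
gripper_width: 0.0591
```

```bash
python3 -c "
from h import *
st((477,-374,5))"
```

```text
t 10.63 p [ 479.5 -376.6    7.8] w 59.1 F [-0.4  1.4 -0.2] j [ 0.09  0.51  0.66  1.8  -0.37  0.95  0.91]
rotvec to nominal [-0.001  0.004 -0.008] yaw -0.0
travel [ 2.8 -2.5 -2.6]
```

Run:
```python
from m import *
z=np.load('pics/top0.npz');im=z['im'];W=cloud('top',z['d'])
hsv=cv2.cvtColor(im,cv2.COLOR_BGR2HSV)
m=cv2.inRange(hsv,(8,110,120),(28,255,255))
n,l,s,c=cv2.connectedComponentsWithStats(cv2.morphologyEx(m,cv2.MORPH_OPEN,np.ones((3,3))))
k=l[151,162];print(s[k],c[k])
ct=max(cv2.findContours((l==k).astype(np.uint8),0,2)[0],key=cv2.contourArea)
c=eyes.camera_model('top');K=np.array(c['mtx']);T=np.array(c['pose'])
u=ct[:,0,:].astype(float);ray=np.c_[(u-[K[0,2],K[1,2]])/[K[0,0],K[1,1]],np.ones(len(u))]@T[:3,:3].T
P=T[:3,3]+ray*((.009-T[2,3])/ray[:,2])[:,None]
print(cv2.minAreaRect((P[:,:2]*1000).astype(np.float32)))
```

```text
[     0      0    560    420 233123] [280.36411251 210.28468234]
((483.8974304199219, -72.7918701171875), (997.8990478515625, 1375.6463623046875), 0.0581330880522728)
```

>>> {"name": "play_rows", "arguments": {"delta_rot": [[0,0,0],[0,0,0],[0,0,0],[0,0,0],[0,0,0]], "travel": [[-10,0,0],[-30,0,0],[-38,0,0],[-38,0,0],[-20,5,-20]], "jaw": [200,200,200,200,200]}}

```text
clock: 11.05
eef_pos: [0.4766, -0.3572, 0.1437]
tcp_rot: [-0.496, -0.5, -0.5, 0.504]
wrist_force: [0.6, -1.1, 0.6]
gripper_width: 0.0592
```

```bash
python3 -c "
from h import *
st((477,-374,5))
grab('side','s8')
im=cv2.imread('pics/s8.png')[200:340,220:360];cv2.imwrite('pics/s8z.png',cv2.resize(im,None,fx=4,fy=4,interpolation=cv2.INTER_CUBIC))"
```

```text
t 11.05 p [ 476.6 -357.2  143.7] w 59.2 F [ 0.6 -1.1  0.6] j [-0.02  0.32  0.74  1.72 -0.23  1.19  0.77]
rotvec to nominal [-0.008  0.001  0.007] yaw -0.4
travel [138.7   1.5  16.7]
```

View pics/s8z.png

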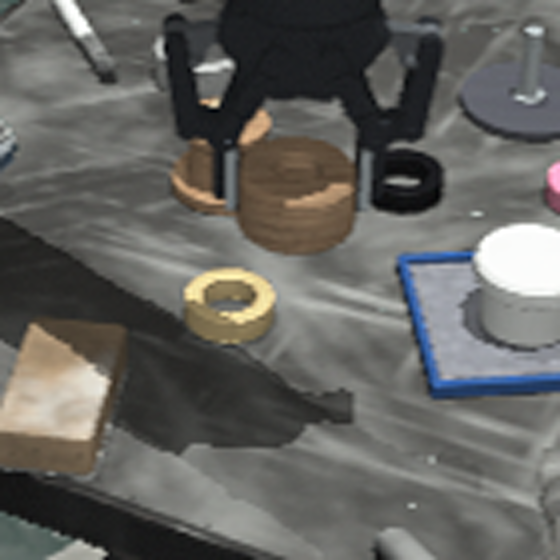

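```bash
python3 -c "
import cv2
im=cv2.imread('pics/top0.png')[110:195,110:220];cv2.imwrite('pics/cz.png',cv2.resize(im,None,fx=7,fy=7,interpolation=cv2.INTER_CUBIC))"
```

```text
(no output)
```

View pics/cz.png

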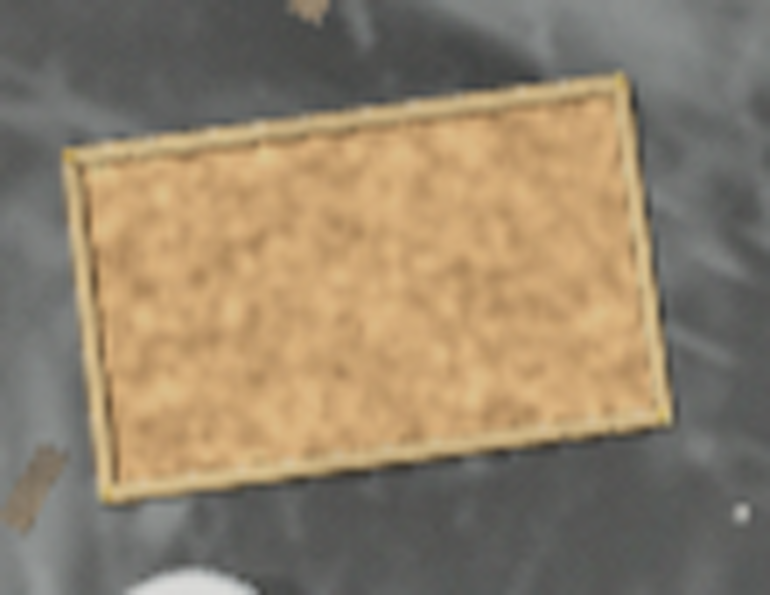

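Cork tray corners in the zoom are at (65,152), (625,75), (672,422) and (103,500). Dividing by 7 and adding (110,110) gives the image pixels.

Run:
```python
from m import *
c=eyes.camera_model('top');K=np.array(c['mtx']);T=np.array(c['pose'])
u=np.array([[65,152],[625,75],[672,422],[103,500]])/7.+110
ray=np.c_[(u-[K[0,2],K[1,2]])/[K[0,0],K[1,1]],np.ones(4)]@T[:3,:3].T
P=(T[:3,3]+ray*((.010-T[2,3])/ray[:,2])[:,None])[:,:2]*1000
print(np.round(P,1),P.mean(0),[np.linalg.norm(P[i]-P[i-1]) for i in range(4)])
yd=(P[0]+P[3]-P[1]-P[2]);yd/=np.linalg.norm(yd);print(yd,np.degrees(np.arctan2(-yd[0],yd[1])))
C=P.mean(0)
for s in(40,42,-42):print(s,C+s*yd)
st((C+42*yd).tolist()+[140])
```

```text
[[651.7 318.6]
 [677.4 131.1]
 [557.7 114.4]
 [532.8 302.7]] [604.92206095 216.71259274] [np.float64(119.99036917569948), np.float64(189.2348141536513), np.float64(120.878529457048), np.float64(189.8745361982339)]
[-0.1336476   0.99102892] 7.680424324274488
40 [599.57615702 256.35374952]
42 [599.30886182 258.33580736]
-42 [610.53526008 175.08937812]
t 11.1 p [ 481.5 -350.9  146.3] w 59.2 F [4.  3.  0.3] j [-0.02  0.32  0.73  1.72 -0.23  1.2   0.77]
rotvec to nominal [-0.001 -0.004  0.002] yaw -0.1
travel [   8.4  117.1 -609.4]
```

>>> {"name": "play_rows", "arguments": {"delta_rot": [[0,0,0],[0,0,0],[0,0,0],[0,0,0],[0,0,0]], "travel": [[0,5,-25],[0,8,-40],[0,8,-40],[0,8,-40],[0,8,-40]], "jaw": [200,200,200,200,200]}}

```text
clock: 11.52
eef_pos: [0.5191, -0.1715, 0.1533]
tcp_rot: [0.498, 0.506, 0.492, -0.504]
wrist_force: [1.0, 0.9, -1.6]
gripper_width: 0.0592
```

>>> {"name": "play_rows", "arguments": {"delta_rot": [[0,0,0],[0,0,0],[0,0,0],[0,0,0],[0,0,0]], "travel": [[0,8,-40],[0,8,-40],[0,8,-40],[0,8,-40],[0,8,-40]], "jaw": [200,200,200,200,200]}}

```text
clock: 11.93
eef_pos: [0.5615, 0.0331, 0.1558]
tcp_rot: [0.498, 0.507, 0.492, -0.502]
wrist_force: [0.7, -0.6, -1.4]
gripper_width: 0.0593
```

```bash
python3 -c "
from h import *
st((599,257,140),7)"
```

```text
t 11.93 p [561.5  33.1 155.8] w 59.3 F [ 0.7 -0.6 -1.4] j [-0.57  0.19  0.51  1.8  -0.1   1.17 -0.04]
rotvec to nominal [-0.142  0.002 -0.011] yaw -1.1
travel [  15.8   32.9 -224.6]
```

>>> {"name": "play_rows", "arguments": {"delta_rot": [[-0.03,0,-0.01],[-0.03,0,0],[-0.03,0,0],[-0.03,0,0],[-0.02,0,0]], "travel": [[3,6,-40],[3,8,-40],[3,10,-40],[3,11,-39],[3,12,-38]], "jaw": [200,200,200,200,200]}}

```text
clock: 12.35
eef_pos: [0.5992, 0.2376, 0.1436]
tcp_rot: [0.531, 0.468, 0.53, -0.466]
wrist_force: [0.6, 0.8, -0.8]
gripper_width: 0.0593
```

>>> {"name": "play_rows", "arguments": {"delta_rot": [[0,0,0],[0,0,0]], "travel": [[0,0,0],[0,0,0]], "jaw": [200,200]}}

```text
clock: 12.52
eef_pos: [0.5969, 0.2516, 0.1419]
tcp_rot: [0.534, 0.465, 0.535, -0.461]
wrist_force: [0.9, -1.7, -1.4]
gripper_width: 0.0594
```

```bash
python3 -c "
from h import *
st((599,257,25),7.5)"
```

```text
t 12.52 p [596.9 251.6 141.9] w 59.4 F [ 0.9 -1.7 -1.4] j [-0.74  0.38  0.38  1.59 -0.15  1.2  -0.18]
rotvec to nominal [ 0.013 -0.005 -0.002] yaw 8.2
travel [116.9   2.6  -4.5]
```

>>> {"name": "play_rows", "arguments": {"delta_rot": [[0,0,0],[0,0,0],[0,0,0],[0,0,0],[0,0,0]], "travel": [[10,2,-4],[30,0,0],[30,0,0],[20,0,0],[0,0,0]], "jaw": [200,200,200,200,200]}}

```text
clock: 12.93
eef_pos: [0.5994, 0.2558, 0.0495]
tcp_rot: [0.534, 0.467, 0.534, -0.46]
wrist_force: [-1.2, -1.3, -2.1]
gripper_width: 0.0592
```

```bash
python3 -c "
from h import *
st((599,257,15),7.5)"
```

```text
t 12.93 p [599.4 255.8  49.5] w 59.2 F [-1.2 -1.3 -2.1] j [-0.72  0.47  0.36  1.66 -0.19  1.04 -0.16]
rotvec to nominal [ 0.011 -0.007 -0.006] yaw 8.1
travel [34.5 -0.5 -1. ]
```

>>> {"name": "play_rows", "arguments": {"delta_rot": [[0,-0.005,-0.005],[0,0,0],[0,0,0],[0,0,0],[0,0,0]], "travel": [[18,0,-1],[12,0,0],[2,0,0],[2,0,0],[3,0,0]], "jaw": [200,200,200,200,200]}}

```text
clock: 13.35
eef_pos: [0.6013, 0.252, 0.0136]
tcp_rot: [0.533, 0.466, 0.532, -0.464]
wrist_force: [-0.4, -0.8, -1.2]
gripper_width: 0.059
```

```bash
python3 -c "
from h import *
st((599,257,15),7.5)"
```

```text
t 13.35 p [601.3 252.   13.6] w 59.0 F [-0.4 -0.8 -1.2] j [-0.71  0.52  0.35  1.67 -0.21  0.98 -0.15]
rotvec to nominal [ 0.004 -0.    -0.003] yaw 7.7
travel [-1.4 -1.6 -5.2]
```

>>> {"name": "play_rows", "arguments": {"delta_rot": [[0,0,0],[0,0,0],[0,0,0]], "travel": [[2,0,-4],[2,0,0],[2.5,0,0]], "jaw": [200,200,200]}}

```text
clock: 13.6
eef_pos: [0.6019, 0.2556, 0.0123]
tcp_rot: [0.533, 0.467, 0.532, -0.464]
wrist_force: [-7.2, -4.5, 14.5]
gripper_width: 0.0591
```

```bash
python3 -c "
from h import *
st((599,257,15),7.5)"
```

```text
t 13.6 p [601.9 255.6  12.3] w 59.1 F [-7.2 -4.5 14.5] j [-0.71  0.52  0.35  1.67 -0.21  0.98 -0.16]
rotvec to nominal [ 0.002 -0.002 -0.004] yaw 7.6
travel [-2.7 -2.7 -1.8]
```

>>> {"name": "play_rows", "arguments": {"delta_rot": [[0,0,0],[0,0,0],[0,0,0],[0,0,0],[0,0,0]], "travel": [[0,0,0],[-1,0,0],[-1,0,0],[-15,0,0],[-38,0,0]], "jaw": [100,30,0,0,0]}}

```text
clock: 14.02
eef_pos: [0.5983, 0.2558, 0.0656]
tcp_rot: [0.532, 0.465, 0.533, -0.466]
wrist_force: [0.1, -0.1, -0.6]
gripper_width: 0.0855
```

>>> {"name": "play_rows", "arguments": {"delta_rot": [[0.03,0,0],[0.03,0,0],[0.03,0,0],[0.03,0,0],[0.01,0,0]], "travel": [[-35,0,10],[-5,-14,36],[-2,-15,38],[-2,-15,38],[-2,-15,38]], "jaw": [0,0,0,0,0]}}

```text
clock: 14.43
eef_pos: [0.5572, 0.1038, 0.1271]
tcp_rot: [0.506, 0.504, 0.503, -0.487]
wrist_force: [0.6, -0.8, 1.1]
gripper_width: 0.0857
```

```bash
python3 -c "
from h import *
st((446,-125,120))
grab('side','s9')
im=cv2.imread('pics/s9.png')[130:270,240:380];cv2.imwrite('pics/s9z.png',cv2.resize(im,None,fx=4,fy=4,interpolation=cv2.INTER_CUBIC))"
```

```text
t 14.43 p [557.2 103.8 127.1] w 85.7 F [ 0.6 -0.8  1.1] j [-0.64  0.21  0.47  1.83 -0.12  1.1  -0.11]
rotvec to nominal [ 0.018 -0.015 -0.02 ] yaw 1.0
travel [   1.5 -115.3  226.9]
```

View pics/s9z.png

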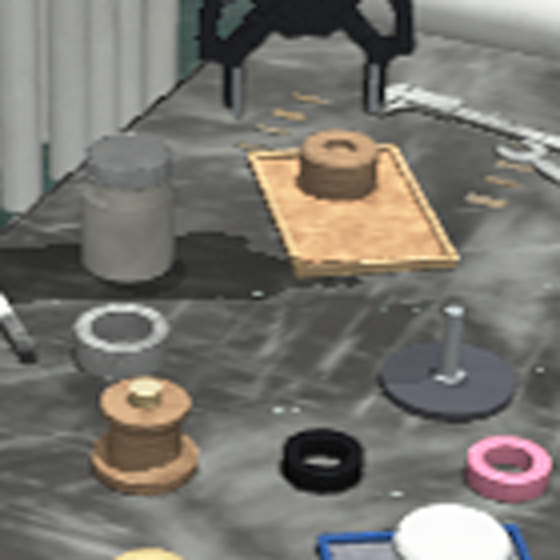

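The short chuck stands in the far half of the cork tray. Next is the tall chuck.

>>> {"name": "play_rows", "arguments": {"delta_rot": [[0.018,-0.015,-0.02],[0,0,0],[0,0,0],[0,0,0],[0,0,0]], "travel": [[0,-18,37],[0,-18,37],[0,-18,37],[0,-18,37],[0,-18,37]], "jaw": [0,0,0,0,0]}}

```text
clock: 14.9
eef_pos: [0.4699, -0.0817, 0.1336]
tcp_rot: [0.501, 0.504, 0.496, -0.499]
wrist_force: [1.5, -0.5, 0.8]
gripper_width: 0.085
```

>>> {"name": "play_rows", "arguments": {"delta_rot": [[0,0,0],[0,0,0],[0,0,0]], "travel": [[0,-10,20],[0,0,0],[0,0,0]], "jaw": [0,0,0]}}

```text
clock: 15.15
eef_pos: [0.4565, -0.1117, 0.1372]
tcp_rot: [0.498, 0.51, 0.492, -0.501]
wrist_force: [0.4, 1.3, -0.8]
gripper_width: 0.0856
```

```bash
python3 -c "
from h import *
st((446,-125,70))"
```

```text
t 15.15 p [ 456.5 -111.7  137.2] w 85.6 F [ 0.4  1.3 -0.8] j [-0.45 -0.02  0.63  2.03  0.01  1.11  0.16]
rotvec to nominal [-0.022 -0.003 -0.015] yaw -1.2
travel [ 67.  -11.2  13.7]
```

>>> {"name": "play_rows", "arguments": {"delta_rot": [[-0.022,0,-0.015],[0,0,0],[0,0,0],[0,0,0],[0,0,0]], "travel": [[0,-10,13],[20,0,0],[25,0,0],[10,0,0],[0,0,0]], "jaw": [0,0,0,0,0]}}

```text
clock: 15.57
eef_pos: [0.453, -0.1204, 0.0856]
tcp_rot: [0.503, 0.502, 0.5, -0.494]
wrist_force: [0.2, 0.8, 0.5]
gripper_width: 0.0852
```

```bash
python3 -c "
from h import *
st((446,-125,18))"
```

```text
t 15.57 p [ 453.  -120.4   85.6] w 85.2 F [0.2 0.8 0.5] j [-0.43  0.05  0.66  2.09 -0.05  1.    0.26]
rotvec to nominal [ 0.007 -0.005 -0.011] yaw 0.4
travel [67.5 -7.7  4.9]
```

>>> {"name": "play_rows", "arguments": {"delta_rot": [[0.007,-0.005,-0.011],[0,0,0],[0,0,0],[0,0,0],[0,0,0]], "travel": [[5,-8,5],[15,-2,0],[15,0,0],[10,0,0],[0,0,0]], "jaw": [0,0,0,0,0]}}

```text
clock: 15.98
eef_pos: [0.446, -0.1235, 0.0422]
tcp_rot: [0.502, 0.499, 0.5, -0.498]
wrist_force: [-1.4, 1.3, -0.3]
gripper_width: 0.0856
```

```bash
python3 -c "
from h import *
st((446,-125,18))"
```

```text
t 15.98 p [ 446.  -123.5   42.2] w 85.6 F [-1.4  1.3 -0.3] j [-0.41  0.12  0.66  2.13 -0.1   0.91  0.31]
rotvec to nominal [ 0.005  0.001 -0.003] yaw 0.3
travel [24.2 -0.1  1.5]
```

>>> {"name": "play_rows", "arguments": {"delta_rot": [[0.005,0,-0.003],[0,0,0],[0,0,0],[0,0,0],[0,0,0]], "travel": [[12,0,1.5],[9,0,0],[2,0,0],[0,0,0],[0,0,0]], "jaw": [0,0,0,60,120]}}

```text
clock: 16.4
eef_pos: [0.4483, -0.1247, 0.0209]
tcp_rot: [0.501, 0.5, 0.499, -0.5]
wrist_force: [0.2, 0.8, -0.5]
gripper_width: 0.0638
```

>>> {"name": "play_rows", "arguments": {"delta_rot": [[0,0,0],[0,0,0],[0,0,0]], "travel": [[0,0,0],[0,0,0],[0,0,0]], "jaw": [200,200,200]}}

```text
clock: 16.65
eef_pos: [0.4488, -0.1248, 0.0224]
tcp_rot: [0.501, 0.5, 0.499, -0.499]
wrist_force: [-0.1, 0.5, -1.0]
gripper_width: 0.0503
```

```bash
python3 -c "
from h import *
st((446,-125,18))
grab('side','s10')
im=cv2.imread('pics/s10.png')[150:270,220:340];cv2.imwrite('pics/s10z.png',cv2.resize(im,None,fx=4.5,fy=4.5,interpolation=cv2.INTER_CUBIC))"
```

```text
t 16.65 p [ 448.8 -124.8   22.4] w 50.3 F [-0.1  0.5 -1. ] j [-0.4   0.17  0.65  2.14 -0.14  0.87  0.34]
rotvec to nominal [ 0.001  0.001 -0.003] yaw 0.0
travel [ 4.4 -2.8  0.2]
```

View pics/s10z.png

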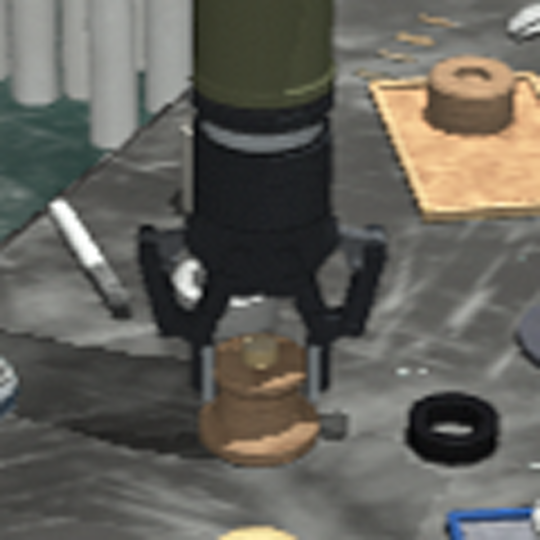

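Tall chuck is gripped squarely by its flange, so I'll lift it and carry it to the tray.

>>> {"name": "play_rows", "arguments": {"delta_rot": [[0,0,0],[0,0,0],[0,0,0],[0,0,0],[0,0,0]], "travel": [[-10,0,0],[-30,0,0],[-38,0,0],[-25,10,-20],[-3,19,-36]], "jaw": [200,200,200,200,200]}}

```text
clock: 17.12
eef_pos: [0.4721, -0.076, 0.1324]
tcp_rot: [-0.496, -0.502, -0.496, 0.506]
wrist_force: [2.6, -1.0, -1.2]
gripper_width: 0.0504
```

>>> {"name": "play_rows", "arguments": {"delta_rot": [[0,0,0],[0,0,0],[-0.03,0,0],[-0.03,0,0],[-0.03,0,0]], "travel": [[0,19,-36],[0,19,-36],[0,19,-36],[0,19,-36],[0,20,-35]], "jaw": [200,200,200,200,200]}}

```text
clock: 17.53
eef_pos: [0.5733, 0.1069, 0.1417]
tcp_rot: [0.519, 0.485, 0.515, -0.48]
wrist_force: [1.6, -1.4, -0.4]
gripper_width: 0.0504
```

```bash
python3 -c "
from h import *
st((611,174,120),7.5)"
```

```text
t 17.53 p [573.3 106.9 141.7] w 50.4 F [ 1.6 -1.4 -0.4] j [-0.64  0.25  0.48  1.76 -0.12  1.16 -0.06]
rotvec to nominal [-0.061  0.    -0.009] yaw 4.0
travel [ 22.1  42.1 -64.3]
```

>>> {"name": "play_rows", "arguments": {"delta_rot": [[-0.03,0,0],[-0.02,0,0],[0,0,0],[0,0,0],[0,0,0]], "travel": [[2,20,-28],[2,14,-20],[0,0,0],[0,0,0],[0,0,0]], "jaw": [200,200,200,200,200]}}

```text
clock: 17.95
eef_pos: [0.6056, 0.1744, 0.1399]
tcp_rot: [0.536, 0.468, 0.531, -0.46]
wrist_force: [0.2, -0.6, -1.7]
gripper_width: 0.0508
```

```bash
python3 -c "
from h import *
st((611,174,40),7.5)"
```

```text
t 17.95 p [605.6 174.4 139.9] w 50.8 F [ 0.2 -0.6 -1.7] j [-0.68  0.34  0.44  1.64 -0.16  1.18 -0.06]
rotvec to nominal [ 0.008 -0.003 -0.012] yaw 8.0
travel [99.9  4.1  1.5]
```

>>> {"name": "play_rows", "arguments": {"delta_rot": [[0.008,-0.003,-0.012],[0,0,0],[0,0,0],[0,0,0],[0,0,0]], "travel": [[10,4,0],[30,0,0],[30,0,0],[18,0,0],[0,0,0]], "jaw": [200,200,200,200,200]}}

```text
clock: 18.37
eef_pos: [0.6109, 0.1679, 0.0546]
tcp_rot: [0.531, 0.47, 0.528, -0.468]
wrist_force: [-1.7, -0.3, -1.7]
gripper_width: 0.0506
```

```bash
python3 -c "
from h import *
st((611,174,28),7.5)"
```

```text
t 18.37 p [610.9 167.9  54.6] w 50.6 F [-1.7 -0.3 -1.7] j [-0.65  0.44  0.42  1.7  -0.2   1.03 -0.04]
rotvec to nominal [-0.01   0.001 -0.006] yaw 6.9
travel [26.6  0.7 -6.1]
```

>>> {"name": "play_rows", "arguments": {"delta_rot": [[-0.008,0,-0.006],[0,0,0],[0,0,0],[0,0,0],[0,0,0]], "travel": [[10,0,-6],[12,0,0],[2,0,-2],[2,0,0],[3,0,0]], "jaw": [200,200,200,200,200]}}

```text
clock: 18.78
eef_pos: [0.6117, 0.1733, 0.0279]
tcp_rot: [0.531, 0.469, 0.529, -0.467]
wrist_force: [-0.3, 0.3, -1.5]
gripper_width: 0.0507
```

```bash
python3 -c "
from h import *
st((611,174,28),7.5)"
```

```text
t 18.78 p [611.7 173.3  27.9] w 50.7 F [-0.3  0.3 -1.5] j [-0.64  0.48  0.41  1.71 -0.22  0.99 -0.03]
rotvec to nominal [-0.006  0.001 -0.003] yaw 7.2
travel [-0.1 -0.6 -0.8]
```

>>> {"name": "play_rows", "arguments": {"delta_rot": [[0,0,0],[0,0,0]], "travel": [[2.5,0,0],[2.5,0,0]], "jaw": [200,200]}}

```text
clock: 18.95
eef_pos: [0.612, 0.1736, 0.0269]
tcp_rot: [0.531, 0.469, 0.53, -0.467]
wrist_force: [-9.3, -3.2, 17.6]
gripper_width: 0.0505
```

```bash
python3 -c "
from h import *
st((611,174,28),7.5)"
```

```text
t 18.95 p [612.  173.6  26.9] w 50.5 F [-9.3 -3.2 17.6] j [-0.64  0.48  0.41  1.71 -0.22  0.99 -0.03]
rotvec to nominal [-0.006 -0.001 -0.003] yaw 7.2
travel [-1.1 -1.  -0.6]
```

>>> {"name": "play_rows", "arguments": {"delta_rot": [[0,0,0],[0,0,0],[0,0,0],[0,0,0],[0,0,0]], "travel": [[0,0,0],[-1,0,0],[-1,0,0],[-15,0,0],[-38,0,0]], "jaw": [120,30,0,0,0]}}

```text
clock: 19.37
eef_pos: [0.609, 0.173, 0.0792]
tcp_rot: [0.53, 0.466, 0.531, -0.469]
wrist_force: [0.3, -0.2, 0.0]
gripper_width: 0.0851
```

>>> {"name": "play_rows", "arguments": {"delta_rot": [[0,0,0],[0.03,0,0],[0.03,0,0],[0.03,0,0],[0.03,0,0]], "travel": [[-35,0,0],[-10,-15,15],[-2,-27,28],[-2,-27,28],[-2,-27,28]], "jaw": [0,0,0,0,0]}}

```text
clock: 19.78
eef_pos: [0.5293, 0.0742, 0.1413]
tcp_rot: [0.506, 0.503, 0.5, -0.49]
wrist_force: [0.5, -1.0, 1.1]
gripper_width: 0.0855
```

```bash
python3 -c "
from h import *
st((432,8,110))
grab('side','s11')
im=cv2.imread('pics/s11.png')[110:270,240:400];cv2.imwrite('pics/s11z.png',cv2.resize(im,None,fx=3.6,fy=3.6,interpolation=cv2.INTER_CUBIC))"
```

```text
t 19.78 p [529.3  74.2 141.3] w 85.5 F [ 0.5 -1.   1.1] j [-0.66  0.13  0.51  1.89 -0.07  1.12 -0.11]
rotvec to nominal [ 0.013 -0.006 -0.019] yaw 0.8
travel [ 29.1 -98.8  65.1]
```

View pics/s11z.png

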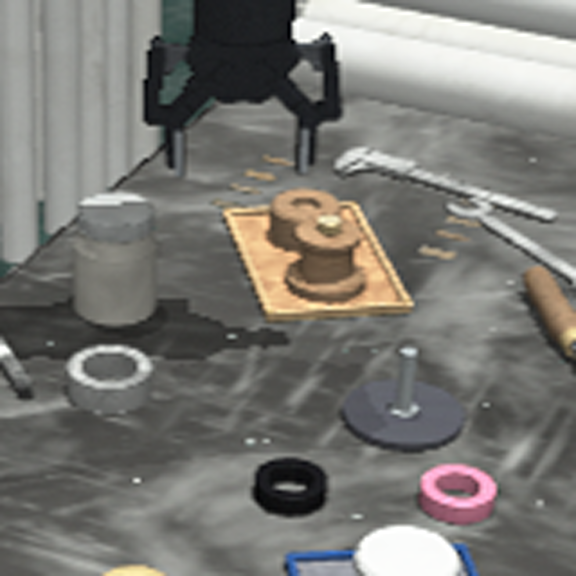

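Run:
```python
from h import *
for n,ps in(('s7',[(273,300),(273,303),(317,300),(317,303)]),('s10',[(266,232),(266,236),(266,238),(290,236),(290,238)])):
    W=cloud('side',np.load(f'pics/{n}.npz')['d'])
    for p in ps: print(n,p,np.round(W[p[1],p[0]]*1000))
```

```text
s7 (273, 300) [ 434. -385.   42.]
s7 (273, 303) [ 434. -384.   33.]
s7 (317, 300) [ 527. -383.   40.]
s7 (317, 303) [ 527. -385.   33.]
s10 (266, 232) [ 419. -140.   53.]
s10 (266, 236) [ 419. -140.   41.]
s10 (266, 238) [ 419. -135.   32.]
s10 (290, 236) [ 479. -133.   36.]
s10 (290, 238) [ 479. -138.   33.]
```

>>> {"name": "play_rows", "arguments": {"delta_rot": [[0.013,-0.006,-0.019],[0,0,0],[0,0,0],[0,0,0],[0,0,0]], "travel": [[5,-30,20],[5,-30,20],[10,-16,10],[0,0,0],[0,0,0]], "jaw": [0,0,0,0,0]}}

```text
clock: 20.25
eef_pos: [0.4482, 0.0145, 0.1224]
tcp_rot: [0.495, 0.505, 0.497, -0.504]
wrist_force: [-0.3, 0.6, -0.6]
gripper_width: 0.0854
```

```bash
python3 -c "
from h import *
st((432,8,60))"
```

```text
t 20.25 p [448.2  14.5 122.4] w 85.4 F [-0.3  0.6 -0.6] j [-0.63 -0.04  0.54  2.08  0.02  1.1  -0.12]
rotvec to nominal [-0.017 -0.003  0.001] yaw -1.0
travel [ 62.4 -16.    6.9]
```

>>> {"name": "play_rows", "arguments": {"delta_rot": [[-0.017,-0.003,0],[0,0,0],[0,0,0],[0,0,0],[0,0,0]], "travel": [[0,-16,6],[15,0,0],[25,0,0],[15,0,0],[0,0,0]], "jaw": [0,0,0,0,0]}}

```text
clock: 20.67
eef_pos: [0.4407, 0.012, 0.071]
tcp_rot: [0.504, 0.503, 0.498, -0.495]
wrist_force: [-0.3, -0.6, -0.1]
gripper_width: 0.0853
```

```bash
python3 -c "
from h import *
st((432,8,0))"
```

```text
t 20.67 p [440.7  12.   71. ] w 85.3 F [-0.3 -0.6 -0.1] j [-0.63  0.    0.55  2.16 -0.    0.96 -0.07]
rotvec to nominal [ 0.003 -0.003 -0.014] yaw 0.2
travel [70.9 -9.7  4.1]
```

>>> {"name": "play_rows", "arguments": {"delta_rot": [[0.003,-0.003,-0.014],[0,0,0],[0,0,0],[0,0,0],[0,0,0]], "travel": [[0,-9,4],[15,-2,0],[15,0,0],[10,0,0],[0,0,0]], "jaw": [0,0,0,0,0]}}

```text
clock: 21.08
eef_pos: [0.4348, 0.0093, 0.0345]
tcp_rot: [0.502, 0.5, 0.499, -0.498]
wrist_force: [-1.0, -0.5, -0.3]
gripper_width: 0.0851
```

```bash
python3 -c "
from h import *
st((432,8,0))"
```

```text
t 21.08 p [434.8   9.3  34.5] w 85.1 F [-1.  -0.5 -0.3] j [-0.62  0.06  0.55  2.2  -0.04  0.89 -0.04]
rotvec to nominal [ 0.003  0.001 -0.005] yaw 0.1
travel [34.5 -2.9  1.2]
```

>>> {"name": "play_rows", "arguments": {"delta_rot": [[0.003,0,-0.005],[0,0,0],[0,0,0],[0,0,0],[0,0,0]], "travel": [[5,-4,1],[15,0,0],[10,0,0],[3,-1,0],[0,0,0]], "jaw": [0,0,0,0,0]}}

```text
clock: 21.5
eef_pos: [0.4323, 0.0087, 0.0032]
tcp_rot: [0.501, 0.501, 0.499, -0.499]
wrist_force: [-0.1, 0.3, -0.1]
gripper_width: 0.0854
```

```bash
python3 -c "
from h import *
st((432,8,-3))
grab('side','s12')
im=cv2.imread('pics/s12.png')[130:250,210:330];cv2.imwrite('pics/s12z.png',cv2.resize(im,None,fx=4.5,fy=4.5,interpolation=cv2.INTER_CUBIC))"
```

```text
t 21.5 p [432.3   8.7   3.2] w 85.4 F [-0.1  0.3 -0.1] j [-0.61  0.12  0.55  2.22 -0.09  0.81  0.  ]
rotvec to nominal [-0.001 -0.    -0.003] yaw -0.0
travel [ 6.2 -0.4  0.7]
```

View pics/s12z.png

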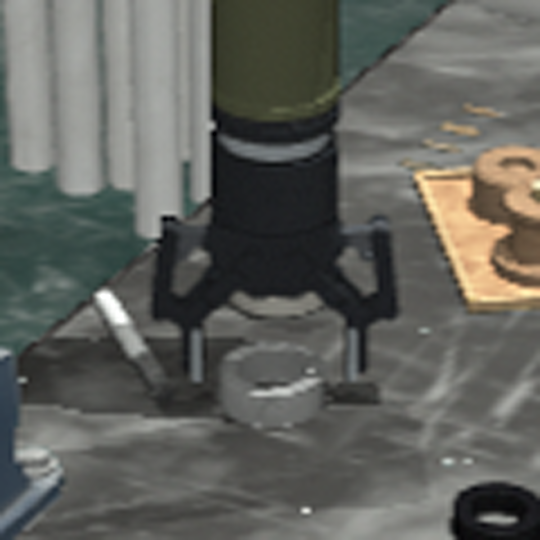

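>>> {"name": "play_rows", "arguments": {"delta_rot": [[0,0,0],[0,0,0],[0,0,0],[0,0,0],[0,0,0]], "travel": [[4,0,0.5],[4,0,0],[0,0,0],[0,0,0],[0,0,0]], "jaw": [0,0,60,120,200]}}

```text
clock: 21.97
eef_pos: [0.434, 0.0085, -0.0032]
tcp_rot: [0.501, 0.502, 0.499, -0.498]
wrist_force: [2.3, 1.0, 0.5]
gripper_width: 0.0627
```

>>> {"name": "play_rows", "arguments": {"delta_rot": [[0,0,0],[0,0,0],[0,0,0]], "travel": [[0,0,0],[0,0,0],[0,0,0]], "jaw": [200,200,200], "squeeze": 60}}

```text
clock: 22.22
eef_pos: [0.4343, 0.0085, -0.003]
tcp_rot: [0.501, 0.502, 0.499, -0.498]
wrist_force: [0.4, 0.8, -0.2]
gripper_width: 0.0622
```

```bash
python3 -c "
from h import *
st((432,8,0))"
```

```text
t 22.22 p [434.3   8.5  -3. ] w 62.2 F [ 0.4  0.8 -0.2] j [-0.6   0.14  0.55  2.22 -0.1   0.8   0.02]
rotvec to nominal [-0.001 -0.002 -0.006] yaw -0.0
travel [-3.  -2.3  0.5]
```

>>> {"name": "play_rows", "arguments": {"delta_rot": [[0,0,0],[0,0,0],[0,0,0],[0,0,0],[0,0,0]], "travel": [[-10,0,0],[-30,0,0],[-35,10,2],[-30,20,4],[-6,36,6]], "jaw": [200,200,200,200,200]}}

```text
clock: 22.63
eef_pos: [0.4881, -0.0039, 0.1079]
tcp_rot: [0.496, 0.496, 0.504, -0.503]
wrist_force: [1.7, -0.2, -2.3]
gripper_width: 0.0617
```

```bash
python3 -c "
from h import *
st((651,-30,105))
grab('side','s13')
im=cv2.imread('pics/s13.png')[110:250,230:370];cv2.imwrite('pics/s13z.png',cv2.resize(im,None,fx=4,fy=4,interpolation=cv2.INTER_CUBIC))"
```

```text
t 22.63 p [488.1  -3.9 107.9] w 61.7 F [ 1.7 -0.2 -2.3] j [-0.6   0.09  0.59  2.   -0.06  1.08  0.01]
rotvec to nominal [ 0.001 -0.001  0.015] yaw 0.0
travel [  0.5 162.9  26.2]
```

View pics/s13z.png

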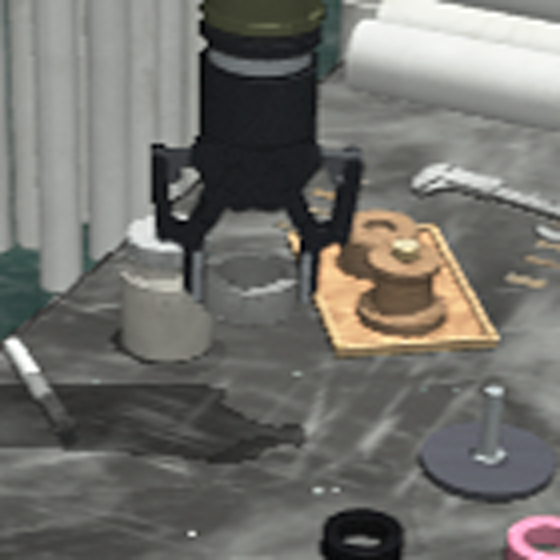

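Grey ring is held level.

>>> {"name": "play_rows", "arguments": {"delta_rot": [[0,0,0.015],[0,0,0],[0,0,0],[0,0,0],[0,0,0]], "travel": [[0,38,6],[0,38,6],[0,35,6],[0,22,3],[0,0,0]], "jaw": [200,200,200,200,200]}}

```text
clock: 23.1
eef_pos: [0.6276, -0.0256, 0.1074]
tcp_rot: [0.504, 0.5, 0.497, -0.499]
wrist_force: [-0.4, 0.1, -2.6]
gripper_width: 0.062
```

>>> {"name": "play_rows", "arguments": {"delta_rot": [[0,0,0],[0,0,0]], "travel": [[0,0,0],[0,0,0]], "jaw": [200,200]}}

```text
clock: 23.27
eef_pos: [0.6265, -0.0262, 0.1058]
tcp_rot: [0.503, 0.499, 0.498, -0.501]
wrist_force: [0.2, 0.6, -2.7]
gripper_width: 0.0621
```

```bash
python3 -c "
from h import *
st((651,-30,80))"
```

```text
t 23.27 p [626.5 -26.2 105.8] w 62.1 F [ 0.2  0.6 -2.7] j [-0.48  0.4   0.59  1.68 -0.24  1.13  0.18]
rotvec to nominal [ 0.001  0.007 -0.003] yaw 0.1
travel [25.9 24.4  3.6]
```

>>> {"name": "play_rows", "arguments": {"delta_rot": [[0,0.007,-0.003],[0,0,0],[0,0,0],[0,0,0],[0,0,0]], "travel": [[0,23,3],[0,0,0],[10,0,0],[8,0,0],[0,0,0]], "jaw": [200,200,200,200,200]}}

```text
clock: 23.68
eef_pos: [0.6427, -0.0273, 0.0847]
tcp_rot: [0.498, 0.498, 0.503, -0.501]
wrist_force: [-1.4, -0.1, -2.3]
gripper_width: 0.0617
```

```bash
python3 -c "
from h import *
st((651,-30,80))
grab('side','s14')
im=cv2.imread('pics/s14.png')[140:280,280:420];cv2.imwrite('pics/s14z.png',cv2.resize(im,None,fx=4,fy=4,interpolation=cv2.INTER_CUBIC))"
```

```text
t 23.68 p [642.7 -27.3  84.7] w 61.7 F [-1.4 -0.1 -2.3] j [-0.45  0.46  0.58  1.64 -0.28  1.12  0.21]
rotvec to nominal [ 0.002 -0.003  0.008] yaw 0.1
travel [4.7 8.3 2.7]
```

View pics/s14z.png

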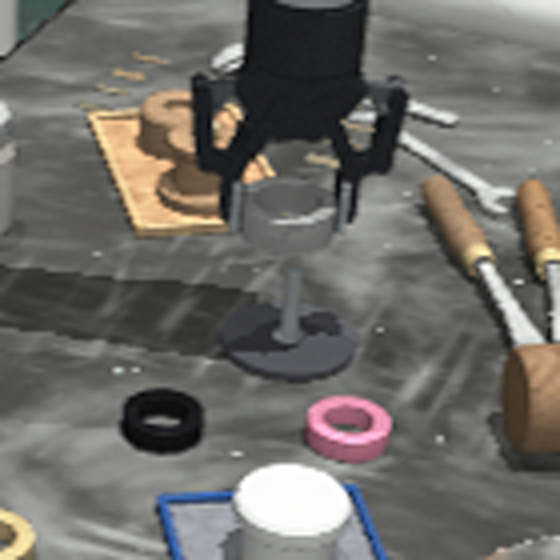

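>>> {"name": "play_rows", "arguments": {"delta_rot": [[0,0,0.005],[0,0,0],[0,0,0],[0,0,0],[0,0,0]], "travel": [[0,8,3],[0,2,0],[12,0,0],[10,0,0],[0,0,0]], "jaw": [200,200,200,200,200]}}

```text
clock: 24.15
eef_pos: [0.6534, -0.0298, 0.0624]
tcp_rot: [0.499, 0.5, 0.502, -0.499]
wrist_force: [-0.9, 0.2, -4.2]
gripper_width: 0.0621
```

```bash
python3 -c "
from h import *
st((651,-30,8))"
```

```text
t 24.15 p [653.4 -29.8  62.4] w 62.1 F [-0.9  0.2 -4.2] j [-0.43  0.5   0.57  1.64 -0.3   1.09  0.23]
rotvec to nominal [ 0.002 -0.004  0.001] yaw 0.1
travel [54.4 -2.4  0.4]
```

>>> {"name": "play_rows", "arguments": {"delta_rot": [[0,0,0],[0,0,0],[0,0,0],[0,0,0],[0,0,0]], "travel": [[10,-2,0],[20,0,0],[12,0,0],[0,0,0],[0,0,0]], "jaw": [200,200,200,200,200]}}

```text
clock: 24.57
eef_pos: [0.65, -0.0297, 0.0157]
tcp_rot: [0.499, 0.5, 0.502, -0.499]
wrist_force: [0.3, -0.7, -3.2]
gripper_width: 0.0619
```

```bash
python3 -c "
from h import *
st((651,-30,6))"
```

```text
t 24.57 p [650.  -29.7  15.7] w 61.9 F [ 0.3 -0.7 -3.2] j [-0.41  0.55  0.55  1.68 -0.33  1.01  0.25]
rotvec to nominal [ 0.002 -0.004  0.003] yaw 0.1
travel [9.7 1.1 0.4]
```

>>> {"name": "play_rows", "arguments": {"delta_rot": [[0,0,0],[0,0,0],[0,0,0],[0,0,0],[0,0,0]], "travel": [[4,1,0],[3,0,0],[2,0,0],[2,0,0],[2.5,0,0]], "jaw": [200,200,200,200,200]}}

```text
clock: 24.98
eef_pos: [0.6526, -0.0297, 0.0046]
tcp_rot: [0.499, 0.5, 0.502, -0.498]
wrist_force: [-8.5, 1.0, 18.5]
gripper_width: 0.0619
```

```bash
python3 -c "
from h import *
st((651,-30,6))"
```

```text
t 24.98 p [652.6 -29.7   4.6] w 61.9 F [-8.5  1.  18.5] j [-0.41  0.57  0.54  1.68 -0.34  0.99  0.26]
rotvec to nominal [ 0.002 -0.004  0.001] yaw 0.1
travel [-1.4 -1.6  0.3]
```

>>> {"name": "play_rows", "arguments": {"delta_rot": [[0,0,0],[0,0,0],[0,0,0],[0,0,0],[0,0,0]], "travel": [[0,0,0],[-1,0,0],[-1,0,0],[-15,0,0],[-38,0,0]], "jaw": [120,30,0,0,0]}}

```text
clock: 25.4
eef_pos: [0.6496, -0.0296, 0.0573]
tcp_rot: [0.497, 0.498, 0.504, -0.5]
wrist_force: [-0.7, 0.8, -0.2]
gripper_width: 0.0856
```

>>> {"name": "play_rows", "arguments": {"delta_rot": [[0,0,0],[0,0,0],[0,0,0],[0,0,0],[0,0,0]], "travel": [[-38,0,0],[-5,-15,20],[-2,-25,30],[-2,-25,30],[0,-25,30]], "jaw": [0,0,0,0,0]}}

```text
clock: 25.82
eef_pos: [0.5726, -0.1341, 0.1216]
tcp_rot: [0.508, 0.502, 0.502, -0.488]
wrist_force: [0.3, -1.4, 0.2]
gripper_width: 0.0855
```

```bash
python3 -c "
from h import *
st((447,-259,100))
grab('side','s15')
im=cv2.imread('pics/s15.png')[140:320,260:440];cv2.imwrite('pics/s15z.png',cv2.resize(im,None,fx=3.2,fy=3.2,interpolation=cv2.INTER_CUBIC))"
```

```text
t 25.82 p [ 572.6 -134.1  121.6] w 85.5 F [ 0.3 -1.4  0.2] j [-0.36  0.29  0.65  1.78 -0.21  1.12  0.38]
rotvec to nominal [ 0.02  -0.007 -0.019] yaw 1.1
travel [  18.3 -128.4  122.5]
```

View pics/s15z.png

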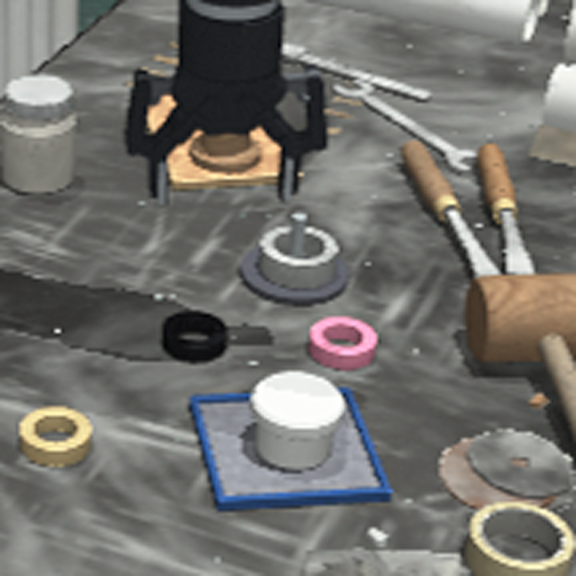

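The grey ring lies flat on the stand, around the post. Next is the brass ring.

>>> {"name": "play_rows", "arguments": {"delta_rot": [[0.02,-0.007,-0.019],[0,0,0],[0,0,0],[0,0,0],[0,0,0]], "travel": [[2,-28,28],[3,-28,28],[3,-28,28],[3,-24,24],[0,0,0]], "jaw": [0,0,0,0,0]}}

```text
clock: 26.28
eef_pos: [0.4607, -0.2526, 0.1181]
tcp_rot: [0.499, 0.506, 0.492, -0.504]
wrist_force: [-0.7, -2.0, 0.4]
gripper_width: 0.0852
```

>>> {"name": "play_rows", "arguments": {"delta_rot": [[0,0,0],[0,0,0]], "travel": [[0,0,0],[0,0,0]], "jaw": [0,0]}}

```text
clock: 26.45
eef_pos: [0.4603, -0.2549, 0.1205]
tcp_rot: [0.498, 0.509, 0.489, -0.504]
wrist_force: [-0.9, -0.3, 1.3]
gripper_width: 0.0856
```

```bash
python3 -c "
from h import *
st((447,-259,50))"
```

```text
t 26.45 p [ 460.3 -254.9  120.5] w 85.6 F [-0.9 -0.3  1.3] j [-0.24  0.16  0.75  1.93 -0.13  1.09  0.54]
rotvec to nominal [-0.026  0.004 -0.014] yaw -1.5
travel [ 70.4 -14.2   4.2]
```

>>> {"name": "play_rows", "arguments": {"delta_rot": [[-0.026,0.004,-0.014],[0,0,0],[0,0,0],[0,0,0],[0,0,0]], "travel": [[0,-15,5],[20,0,0],[30,0,0],[15,0,0],[0,0,0]], "jaw": [0,0,0,0,0]}}

```text
clock: 26.87
eef_pos: [0.4544, -0.2566, 0.0587]
tcp_rot: [0.506, 0.5, 0.499, -0.495]
wrist_force: [-0.9, 1.1, -1.2]
gripper_width: 0.0854
```

```bash
python3 -c "
from h import *
st((447,-259,-4))"
```

```text
t 26.87 p [ 454.4 -256.6   58.7] w 85.4 F [-0.9  1.1 -1.2] j [-0.19  0.24  0.74  1.99 -0.2   0.97  0.65]
rotvec to nominal [ 0.011  0.001 -0.012] yaw 0.6
travel [62.6 -8.2  2.2]
```

>>> {"name": "play_rows", "arguments": {"delta_rot": [[0.011,0,-0.012],[0,0,0],[0,0,0],[0,0,0],[0,0,0]], "travel": [[5,-8,2],[15,-1,0],[15,0,0],[10,0,0],[0,0,0]], "jaw": [0,0,0,0,0]}}

```text
clock: 27.28
eef_pos: [0.4502, -0.2571, 0.0156]
tcp_rot: [0.502, 0.499, 0.5, -0.499]
wrist_force: [-0.1, -0.2, 0.9]
gripper_width: 0.0852
```

```bash
python3 -c "
from h import *
st((447,-259,-4))"
```

```text
t 27.28 p [ 450.2 -257.1   15.6] w 85.2 F [-0.1 -0.2  0.9] j [-0.16  0.32  0.71  2.02 -0.26  0.89  0.69]
rotvec to nominal [ 0.005  0.003 -0.002] yaw 0.3
travel [19.6 -3.3  1.8]
```

>>> {"name": "play_rows", "arguments": {"delta_rot": [[0.005,0.003,-0.002],[0,0,0],[0,0,0],[0,0,0],[0,0,0]], "travel": [[6,-3,1.5],[8,0,0],[5,-1,0],[3,0,0],[0,0,0]], "jaw": [0,0,0,0,0]}}

```text
clock: 27.7
eef_pos: [0.4481, -0.2594, -0.0058]
tcp_rot: [0.501, 0.501, 0.499, -0.499]
wrist_force: [0.1, -0.6, -0.2]
gripper_width: 0.0855
```

```bash
python3 -c "
from h import *
st((447,-259,-4))
grab('side','s16')
im=cv2.imread('pics/s16.png')[210:310,220:340];cv2.imwrite('pics/s16z.png',cv2.resize(im,None,fx=5,fy=5,interpolation=cv2.INTER_CUBIC))"
```

```text
t 27.7 p [ 448.1 -259.4   -5.8] w 85.5 F [ 0.1 -0.6 -0.2] j [-0.14  0.35  0.7   2.03 -0.3   0.85  0.73]
rotvec to nominal [-0.     0.001 -0.003] yaw -0.0
travel [-1.8 -1.1 -0.4]
```

View pics/s16z.png

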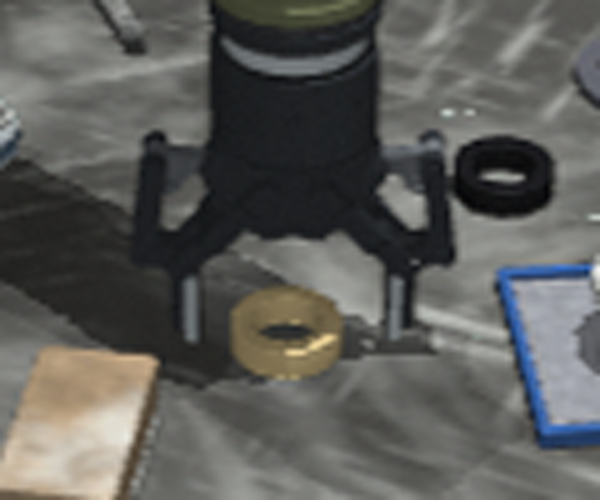

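>>> {"name": "play_rows", "arguments": {"delta_rot": [[0,0,0],[0,0,0],[0,0,0],[0,0,0],[0,0,0]], "travel": [[-1.5,-1,0],[0,0,0],[0,0,0],[0,0,0],[0,0,0]], "jaw": [0,60,120,180,200], "squeeze": 50}}

```text
clock: 28.17
eef_pos: [0.4483, -0.2602, -0.0023]
tcp_rot: [0.502, 0.501, 0.498, -0.499]
wrist_force: [1.0, 0.0, -0.3]
gripper_width: 0.0498
```

>>> {"name": "play_rows", "arguments": {"delta_rot": [[0,0,0],[0,0,0],[0,0,0]], "travel": [[0,0,0],[0,0,0],[0,0,0]], "jaw": [200,200,200]}}

```text
clock: 28.42
eef_pos: [0.4484, -0.2602, -0.0022]
tcp_rot: [0.502, 0.501, 0.498, -0.499]
wrist_force: [0.2, 0.2, -0.1]
gripper_width: 0.05
```

```bash
python3 -c "
from h import *
st((447,-259,-4))"
```

```text
t 28.42 p [ 448.4 -260.2   -2.2] w 50.0 F [ 0.2  0.2 -0.1] j [-0.14  0.35  0.7   2.03 -0.3   0.86  0.72]
rotvec to nominal [-0.     0.002 -0.007] yaw -0.0
travel [ 1.7 -1.4 -1.2]
```

>>> {"name": "play_rows", "arguments": {"delta_rot": [[0,0,0],[0,0,0],[0,0,0],[0,0,0],[0,0,0]], "travel": [[-10,0,0],[-30,0,0],[-38,0,0],[-25,15,-15],[-5,27,-30]], "jaw": [200,200,200,200,200]}}

```text
clock: 28.83
eef_pos: [0.4802, -0.221, 0.1078]
tcp_rot: [-0.494, -0.502, -0.497, 0.506]
wrist_force: [2.0, -1.2, -1.7]
gripper_width: 0.0503
```

```bash
python3 -c "
from h import *
st((651,-31,115))
grab('side','s17')
im=cv2.imread('pics/s17.png')[160:310,240:400];cv2.imwrite('pics/s17z.png',cv2.resize(im,None,fx=4,fy=4,interpolation=cv2.INTER_CUBIC))"
```

```text
t 28.83 p [ 480.2 -221.   107.8] w 50.3 F [ 2.  -1.2 -1.7] j [-0.29  0.2   0.74  1.92 -0.15  1.09  0.49]
rotvec to nominal [-0.017  0.002  0.007] yaw -1.0
travel [  -8.8  167.6 -192.9]
```

View pics/s17z.png

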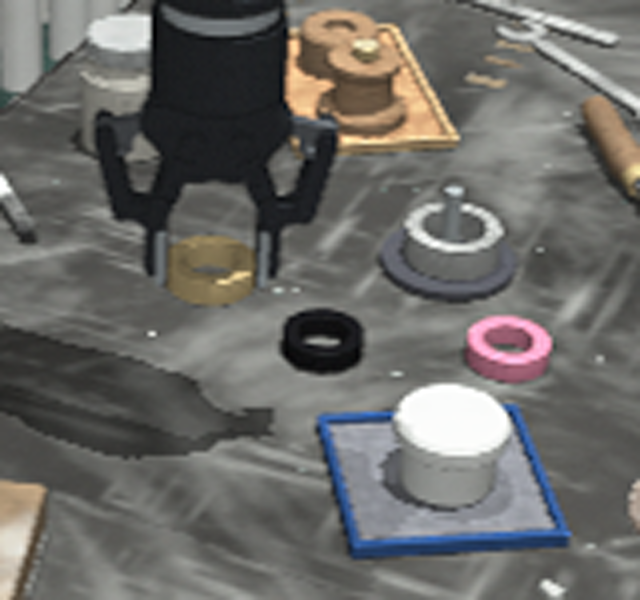

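Brass ring is held level.

>>> {"name": "play_rows", "arguments": {"delta_rot": [[-0.017,0,0.007],[0,0,0],[0,0,0],[0,0,0],[0,0,0]], "travel": [[-2,27,-31],[-2,27,-31],[0,27,-31],[0,27,-31],[0,27,-31]], "jaw": [200,200,200,200,200]}}

```text
clock: 29.3
eef_pos: [0.6159, -0.0628, 0.1157]
tcp_rot: [0.502, 0.502, 0.499, -0.497]
wrist_force: [0.6, -0.1, -1.2]
gripper_width: 0.0499
```

>>> {"name": "play_rows", "arguments": {"delta_rot": [[0,0,0],[0,0,0],[0,0,0]], "travel": [[0,17,-15],[0,0,0],[0,0,0]], "jaw": [200,200,200]}}

```text
clock: 29.55
eef_pos: [0.6379, -0.0331, 0.1149]
tcp_rot: [0.505, 0.498, 0.504, -0.492]
wrist_force: [-0.5, -1.4, -1.7]
gripper_width: 0.0499
```

```bash
python3 -c "
from h import *
st((651,-31,90))"
```

```text
t 29.55 p [637.9 -33.1 114.9] w 49.9 F [-0.5 -1.4 -1.7] j [-0.46  0.41  0.6   1.65 -0.26  1.15  0.22]
rotvec to nominal [ 0.019 -0.006 -0.007] yaw 1.1
travel [25.  13.  -1.7]
```

>>> {"name": "play_rows", "arguments": {"delta_rot": [[0.019,-0.006,-0.007],[0,0,0],[0,0,0],[0,0,0],[0,0,0]], "travel": [[0,13,-2],[0,2,0],[10,0,0],[8,0,0],[0,0,0]], "jaw": [200,200,200,200,200]}}

```text
clock: 29.97
eef_pos: [0.6485, -0.0353, 0.095]
tcp_rot: [-0.498, -0.499, -0.5, 0.503]
wrist_force: [-0.4, -0.0, -1.2]
gripper_width: 0.0499
```

```bash
python3 -c "
from h import *
st((651,-31,70))"
```

```text
t 29.97 p [648.5 -35.3  95. ] w 49.9 F [-0.4 -0.  -1.2] j [-0.45  0.47  0.59  1.62 -0.28  1.14  0.21]
rotvec to nominal [-0.004  0.002  0.005] yaw -0.2
travel [25.   2.6 -4.4]
```

>>> {"name": "play_rows", "arguments": {"delta_rot": [[-0.004,0.002,0.004],[0,0,0],[0,0,0],[0,0,0],[0,0,0]], "travel": [[3,3,-4],[8,0,-1],[6,0,0],[0,0,0],[0,0,0]], "jaw": [200,200,200,200,200]}}

```text
clock: 30.38
eef_pos: [0.6485, -0.0328, 0.0749]
tcp_rot: [-0.498, -0.5, -0.5, 0.502]
wrist_force: [-0.0, -0.3, -1.9]
gripper_width: 0.0499
```

```bash
python3 -c "
from h import *
st((651,-31,30))
grab('side','s18')
im=cv2.imread('pics/s18.png')[150:260,300:410];cv2.imwrite('pics/s18z.png',cv2.resize(im,None,fx=5,fy=5,interpolation=cv2.INTER_CUBIC))"
```

```text
t 30.38 p [648.5 -32.8  74.9] w 49.9 F [-0.  -0.3 -1.9] j [-0.44  0.49  0.58  1.64 -0.29  1.11  0.22]
rotvec to nominal [-0.003  0.     0.004] yaw -0.2
travel [44.9  2.7 -1.8]
```

View pics/s18z.png

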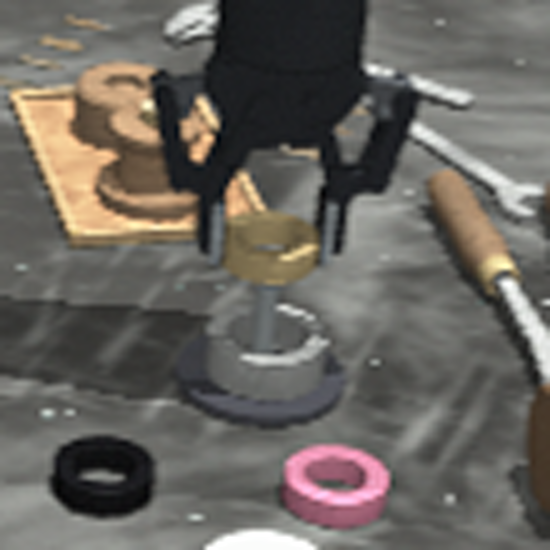

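>>> {"name": "play_rows", "arguments": {"delta_rot": [[-0.003,0,0.004],[0,0,0],[0,0,0],[0,0,0],[0,0,0]], "travel": [[8,0,-2],[14,0,0],[10,0,0],[0,0,0],[0,0,0]], "jaw": [200,200,200,200,200]}}

```text
clock: 30.85
eef_pos: [0.6487, -0.0301, 0.0397]
tcp_rot: [0.5, 0.5, 0.5, -0.5]
wrist_force: [0.6, 0.2, -1.8]
gripper_width: 0.0502
```

```bash
python3 -c "
from h import *
st((651,-31,30))
grab('side','s19')
im=cv2.imread('pics/s19.png')[150:260,300:410];cv2.imwrite('pics/s19z.png',cv2.resize(im,None,fx=5,fy=5,interpolation=cv2.INTER_CUBIC))"
```

```text
t 30.85 p [648.7 -30.1  39.7] w 50.2 F [ 0.6  0.2 -1.8] j [-0.43  0.52  0.57  1.67 -0.32  1.04  0.24]
rotvec to nominal [ 0.001 -0.    -0.001] yaw 0.0
travel [9.7 2.3 0.9]
```

View pics/s19z.png

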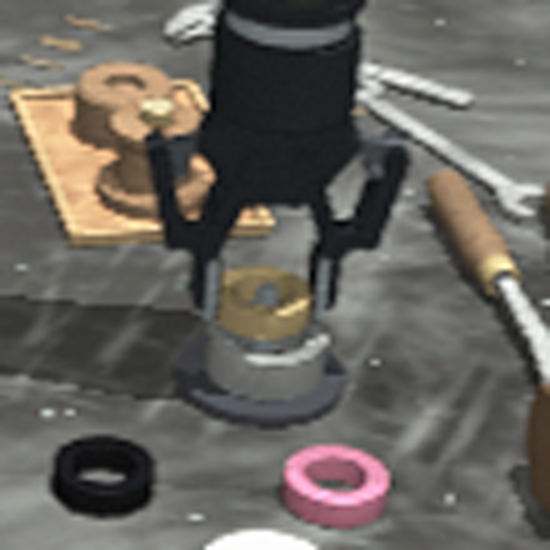

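The post tip shows through the brass bore at zoom (268,290). I'll lower to contact.

>>> {"name": "play_rows", "arguments": {"delta_rot": [[0,0,0],[0,0,0],[0,0,0],[0,0,0],[0,0,0]], "travel": [[4,0,0],[3,0,0],[2,0,0],[2,0,0],[2.5,0,0]], "jaw": [200,200,200,200,200]}}

```text
clock: 31.32
eef_pos: [0.6496, -0.0303, 0.0285]
tcp_rot: [0.5, 0.5, 0.5, -0.499]
wrist_force: [-9.7, 1.2, 26.2]
gripper_width: 0.0496
```

```bash
python3 -c "
from h import *
st((651,-31,30))"
```

```text
t 31.32 p [649.6 -30.3  28.5] w 49.6 F [-9.7  1.2 26.2] j [-0.43  0.54  0.56  1.67 -0.33  1.02  0.24]
rotvec to nominal [ 0.001 -0.001 -0.002] yaw 0.0
travel [-1.5  1.4  0.7]
```

Contact came at 28.5 mm, against about 29.8 expected. I'll release, back off and check everything.

>>> {"name": "play_rows", "arguments": {"delta_rot": [[0,0,0],[0,0,0],[0,0,0],[0,0,0],[0,0,0]], "travel": [[0,0,0],[-1,0,0],[-1,0,0],[-15,0,0],[-38,0,0]], "jaw": [120,30,0,0,0]}}

```text
clock: 31.73
eef_pos: [0.6456, -0.03, 0.0804]
tcp_rot: [0.498, 0.498, 0.502, -0.502]
wrist_force: [0.3, -0.1, -0.9]
gripper_width: 0.0855
```

>>> {"name": "play_rows", "arguments": {"delta_rot": [[0,0,0],[0,0,0],[0,0,0],[0,0,0],[0,0,0]], "travel": [[-38,0,0],[-30,0,0],[-30,0,0],[-20,-20,10],[0,-30,15]], "jaw": [0,0,0,0,0]}}

```text
clock: 32.15
eef_pos: [0.6031, -0.0526, 0.2154]
tcp_rot: [0.503, 0.5, 0.499, -0.497]
wrist_force: [0.5, -0.7, 0.1]
gripper_width: 0.0854
```

>>> {"name": "play_rows", "arguments": {"delta_rot": [[0,0,0],[0,0,0],[0,0,0],[0,0,0],[0,0,0]], "travel": [[-5,-25,0],[-5,-25,0],[0,-15,0],[0,0,0],[0,0,0]], "jaw": [0,0,0,0,0]}}

```text
clock: 32.57
eef_pos: [0.5337, -0.0599, 0.2344]
tcp_rot: [0.503, 0.507, 0.495, -0.495]
wrist_force: [0.8, 0.6, 0.0]
gripper_width: 0.0853
```

Run:
```python
from m import *
st()
im,d=grab('side','s20');grab('top','t20')
W2=cloud('side',d)
z=im[130:330,240:440];cv2.imwrite('pics/s20z.png',cv2.resize(z,None,fx=3,fy=3,interpolation=cv2.INTER_CUBIC))
hsv=cv2.cvtColor(im,cv2.COLOR_BGR2HSV)
def rng(c,r,lo,hi):
    P=part(W2,np.array(c),r,lo,hi)
    return len(P), np.round(np.percentile(P[:,2],[5,50,95])*1000) , enc(P)
print('brass',rng((.65,-.03),.045,.04,.056)); print('grey',rng((.65,-.03),.045,.026,.036))
print('plug',rng((.614,-.267),.05,.045,.06)); print('short',rng((.601,.257),.045,.034,.046)); print('tall',rng((.611,.174),.036,.05,.07))
```

```text
t 32.57 p [533.7 -59.9 234.4] w 85.3 F [0.8 0.6 0. ] j [-0.56  0.06  0.65  1.76 -0.04  1.31  0.1 ]
rotvec to nominal [-0.003 -0.003 -0.02 ] yaw -0.2
brass (177, array([41., 47., 52.]), array([647.1, -33.6,  58.8]))
grey (127, array([27., 32., 35.]), array([651.8, -37.4,  65.5]))
plug (440, array([47., 52., 55.]), array([ 618.1, -273.8,   68.4]))
short (132, array([35., 40., 43.]), array([599.2, 254.6,  66.3]))
tall (158, array([51., 57., 67.]), array([612.9, 168.7,  59.3]))
```

View pics/s20z.png

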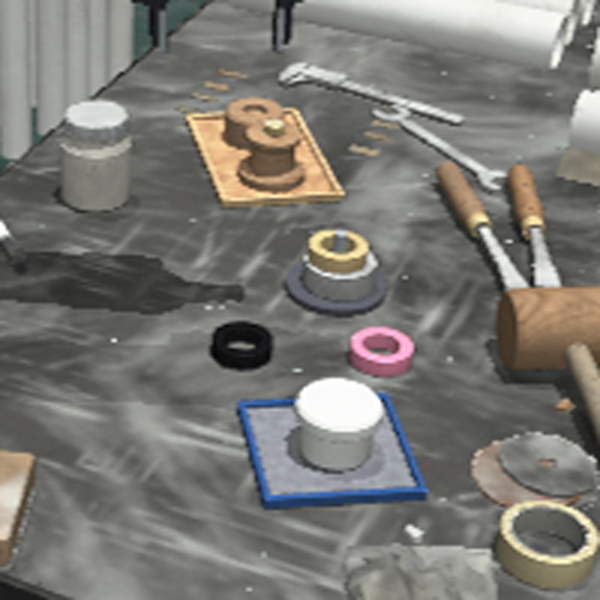

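View pics/t20.png

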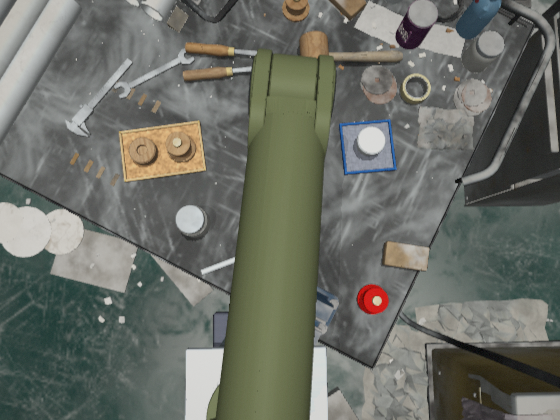

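```bash
python3 -c "
from h import *
print(r.close_job())"
```

```text
the job is handed in; nothing more can be done
None
```

All five parts are put away and I handed the job in at about 32.7 s of the 133 s allowed.

- **Rings:** both are on the post, lying flat, with the grey ring at the bottom and the brass ring on top. The last side picture shows this. Measured tops were 32 mm for grey (32 expected) and 47 mm for brass (48 expected).
- **Chucks:** both stand upright in the cork tray, next to each other and clear of each other and of the walls.
- **Plug:** it stands upright in the blue tray, a few mm off the middle.
- **Left alone:** the jar, the sanding block and the red, black and pink look-alikes stand where they were, as far as the last two pictures show.

**Forces:** I lowered each part until it touched. The highest wrist force I read was about 28 N, and I saw no unexpected contact.

**Checks that disagreed or were limited:**
- The gripper width read 2 to 6 mm less than the true diameters (the plug head read 58.5 mm for 65 mm), but every grip held.
- In the last side picture, the centres of the plug, the tall chuck and the grey ring came out 4 to 8 mm from where I released them. That camera also sees the parts' front faces, so I took this as measurement bias.
- In the last top picture the arm hid the ring stand, so the rings were only checked from the side.

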